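# Hang the hand stamps back in the rack in order of size

### The arm

A 6-joint arm with a two-finger parallel gripper is mounted at the origin on the work surface; the furniture and walls round the work are solid. World frame = base frame: x ahead of the robot, y to its left, z up, the work surface at z = 0. Lengths are in m, angles in rad, forces in N, time in s.
With the tool pointing down it reaches from about 0.35 to 1 m from the base axis. Payload 7.1 kg.
Tool frame: the origin (TCP) lies midway between the tips of the shut fingers; the grasp point (between the pads) lies 19 mm behind it; z points along the fingers, y is the direction in which the jaws open and shut (so a half turn about z gives the same grasp; the last joint's range is limited). The gripper opens to 85 mm and grips with 20 to 120 N. Pads are 22 mm wide; open, the fingers measure 114 mm over their backs; the gripper's body (76 mm by 85 mm) begins 54 mm behind the grasp point. The pads swing forward as they close: fully open they stand 13 mm farther back than shut.
Start: joints at [1.299, 0.423, 1.63, -0, 1.089, -0.019], TCP at [0.156, 0.605, 0.231] pointing down, gripper open.
Joint ranges: [-3, 3], [-0.9, 2.11], [0.09, 2.58], [-1.31, 4.45], [0.11, 2.69], [-2.54, 2.54]. Speed limits (rad/s): [2.39, 2.39, 3.01, 3.14, 3.14, 3.14].

### API

Orientations are given as a unit quaternion [w, x, y, z].
In Python, from workcell import * gives the robot as it stands.
- The arm moves only by the tool jog_arm, never from a script. Its argument "increments" is a list of rows, each an object with "offset": the shift along the tool's x, y, z in cm, a list of three; "rot": the turn, a rotation vector about the tool's x, y, z in degrees, a list of three; "claw": the finger opening in cm, from 0 to 8.54. In form: [{"offset": [x, y, z], "rot": [ax, ay, az], "claw": claw}, ...]. A call has 1 to 10 rows; each row is the pose to reach, as a shift and turn from the pose commanded when the call began, along the tool's axes at that moment; what a row does not reach only later rows make up. A row lasts 1/12 s, in which the tool goes at most 41.7 mm and 7.16 degrees, less where a joint would pass 70% of its speed; a pose out of reach is approached as far as the arm can. A call with a gripper value outside its range is refused whole. The fingers move at their own pace and stop on an object; "newtons" is the grip in N (left out, the last holds). Time passes only in rows, so rows that repeat a pose let the fingers close. It gives the time, the measured TCP pose, the force and the opening at its end, in the units of the state.
- sense(): the state, without advancing time (a new reading comes with each control period).
- capture(name): name is "scene" or "top" or "wrist"; returns a dict with "image" (400x640x3 uint8, red, green, blue), "z_map" (400x640 float32, m along the optical axis (not along the pixel's ray), 0 where there is no reading), "mtx" (3x3 intrinsics, pixels), "view" (4x4, takes a point from world to camera coordinates). Camera axes: x right, y up, looking along -z (the intrinsics and any distortion apply to the point x, -y, -z); pixel columns grow to the right and rows downward; lengths in m; the calibration is good to about 2 mm. A picture is of the moment at which its call begins.
- finish_job(): hands the job in, once; it reports no verdict.
The state is a dict: "clock": time; "joint_positions": joint angles; "joint_vel": joint speeds; "tau": joint torques, N m; "position": TCP position; "eef_rot": TCP orientation; "ft_force": force on the tool from outside, world axes, zero at the start; "wrist_torque": the same for the moment, N m; "opening": opening from 0.0 (shut) to 1.0 (fully open).
Only numpy, scipy, OpenCV 4.12 (cv2) and the standard library are available. Lean on these libraries where they do the work, as an engineer would, in place of code of your own. Each camera call takes 0.05 s, during which the arm holds its last target.

### The job

Stamping is done: hang the four wooden hand stamps by their necks in the grey stamp rack, one in each slot, so that their rubber faces dry clear of the table. Put them in order of size, the stamp with the shortest mount in the leftmost slot and the longest in the rightmost (left and right as the robot sees them), each pushed well back into its slot and hanging upright with its long side pointing front to back. Leave the ink pad, the dropper bottle and the paste jar where they stand.

Things in the scene. Friction and masses are not known exactly. Their poses are not given: they have to be found in the camera images.
- stamp_small: Hand stamp on its rubber face, plain wood, 40-130 g; the smallest of the four. Oblong mount 32 mm long (own x) x 26 mm wide, top at 22 mm; 10 mm thin neck from 25 to 52 mm up; collar 36 mm across to 56 mm; round handle 25-28 mm thick to its top at 101 mm: grip it at 75-90 mm. Origin: centre of underside, z up the handle.
- stamp_medium: Hand stamp on its rubber face, plain wood, 40-130 g; the second smallest of the four. Oblong mount 48 mm long (own x) x 28 mm wide, top at 22 mm; 10 mm thin neck from 25 to 52 mm up; collar 36 mm across to 56 mm; round handle 25-28 mm thick to its top at 101 mm: grip it at 75-90 mm. Origin: centre of underside, z up the handle.
- stamp_large: Hand stamp on its rubber face, plain wood, 40-130 g; the second largest of the four. Oblong mount 64 mm long (own x) x 30 mm wide, top at 22 mm; 10 mm thin neck from 25 to 52 mm up; collar 36 mm across to 56 mm; round handle 25-28 mm thick to its top at 101 mm: grip it at 75-90 mm. Origin: centre of underside, z up the handle.
- stamp_largest: Hand stamp on its rubber face, plain wood, 40-130 g; the largest of the four. Oblong mount 80 mm long (own x) x 32 mm wide, top at 22 mm; 10 mm thin neck from 25 to 52 mm up; collar 36 mm across to 56 mm; round handle 25-28 mm thick to its top at 101 mm: grip it at 75-90 mm. Origin: centre of underside, z up the handle.
- stamp_rack: Fixed grey rack 316 mm wide (y, left +), 130 deep (x to the back). Origin: underside centre. Comb plate 80-84 mm up, nothing higher; 20 mm slots open to the front at y = 105, 35, -35, -105 mm, closed end x = 12, mouth x = -45. Slide the neck level from the front to x = 0 with the stamp's origin 43 mm up (mount below plate, collar above), then lower: it hangs with origin 32 mm up.
- ink_pad: Closed blue stamp pad, 68 x 92 x 14 mm, lying flat among the stamps. Origin: centre of the underside. To be left alone.
- ink_bottle: Amber dropper bottle with black bulb, 34 mm across, 110 mm tall, standing among the stamps. Origin: centre of the underside. To be left standing.
- paste_jar: White jar with black lid, 56 mm across, 55 mm tall, standing among the stamps. Origin: centre of the underside. To be left standing.
Not all that is in view belongs to the job. What is shaped like the stamp_small but purple or red is not meant.

How it is judged:
By the outcome, as a careful person would: the job done as asked, in the order asked, and still so for the second after the job is handed in, with the robot touching nothing.
It also fails if it takes over 120 s, if anything falls off the work surface, if the arm or the gripper's body presses on something with over 40 N, if the wrist force passes 120 N, or if a joint passes its speed limit or range.

## Working session

There is one attempt and no reset: what is moved stays moved. The work goes in short steps, Python scripts to look and compute and a tool call to move; the robot and the scene stay as the last step left them, time stands still between calls to the robot, and variables do not carry over. Pictures are saved under pics/ and viewed, and the job is handed in when it is done.

Besides the shell and the picture viewer there is one more tool, called after "Call:" as a command line: name --argument value ..., lists and objects as JSON in quotes. jog_arm: Moves the arm, as the interface text tells. Its arguments: {"type":"object","properties":{"increments":{"type":"array"},"newtons":{"type":"number"}},"required":["increments"]}

```bash
ls; mkdir -p pics
python3 - <<'E'
from workcell import *
import cv2,numpy as np
s=sense();print(s)
for n in ("scene","top"):
    c=capture(n);cv2.imwrite(f"pics/{n}0.png",c["image"][:,:,::-1]);np.savez(f"{n}0.npz",**c);print(n,c["mtx"],c["view"])
E
```

```text
pics
{'clock': 0.0, 'joint_positions': array([ 1.29898448e+00,  4.23858421e-01,  1.63067257e+00, -3.44491306e-06,
        1.08859307e+00, -1.89765365e-02]), 'joint_vel': array([ 1.20216818e-03, -1.98363694e-03,  4.72965393e-05, -1.01712240e-03,
        8.07127592e-04,  8.92274279e-04]), 'tau': array([-2.81953755e-03, -5.57406914e+01, -2.81725216e+01, -1.73817793e-04,
        7.61324423e-03, -1.06033486e-06]), 'position': array([0.15616187, 0.60462354, 0.23054156]), 'eef_rot': array([-1.09427548e-04,  1.26080371e-01,  9.92019735e-01, -7.57844646e-04]), 'ft_force': array([ 0.11422715,  0.01834636, -0.53975794]), 'wrist_torque': array([ 0.00873915, -0.01906466,  0.01127783]), 'opening': 0.9968792496723671}
scene [[393.76256901   0.         321.70632503]
 [  0.         393.76256901 204.31767261]
 [  0.           0.           1.        ]] [[ 0.6803469  -0.7327854  -0.01239539 -0.33818715]
 [ 0.47254276  0.42567388  0.77168976 -0.25185662]
 [-0.5602066  -0.53087409  0.63587834 -0.83596816]
 [ 0.          0.          0.          1.        ]]
top [[465.03546285   0.         320.72479123]
 [  0.         465.03546285 200.25692645]
 [  0.           0.           1.        ]] [[-0.02381284 -0.99967732 -0.00884346  0.01426796]
 [ 0.9843595  -0.02499067  0.17438992 -0.49962447]
 [-0.17455466 -0.00455243  0.98463696 -0.99536524]
 [ 0.          0.          0.          1.        ]]
```

View pics/scene0.png

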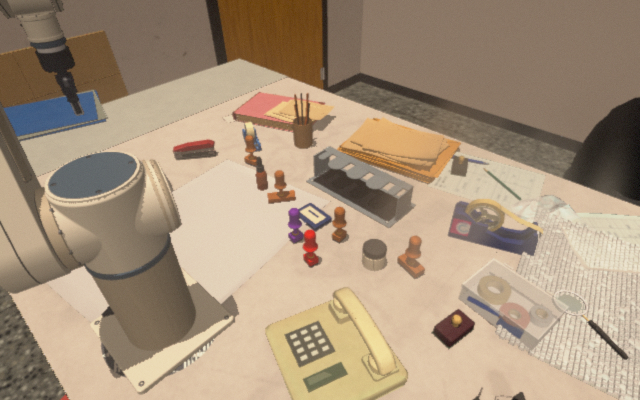

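View pics/top0.png

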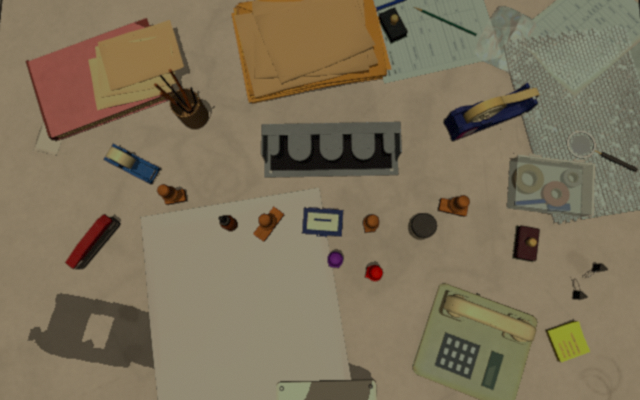

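```bash
cat > h.py <<'E'
import numpy as np,cv2
def world(c):
    z=c["z_map"];K=c["mtx"];V=c["view"]
    v,u=np.mgrid[:z.shape[0],:z.shape[1]]
    x=(u-K[0,2])/K[0,0]*z;y=(v-K[1,2])/K[1,1]*z
    P=np.stack([x,-y,-z],-1)
    W=(P-V[:3,3])@V[:3,:3]
    W[z==0]=np.nan
    return W
def proj(c,p):
    q=c["view"][:3,:3]@np.array(p)+c["view"][:3,3]
    return c["mtx"][0,0]*q[0]/-q[2]+c["mtx"][0,2], c["mtx"][1,1]*-q[1]/-q[2]+c["mtx"][1,2]
E
python3 - <<'E'
from h import *
for n in("top","scene"):
    c=dict(np.load(f"{n}0.npz"));W=world(c)
    if n=="top":
        im=c["image"]
        for (u,v) in [(20,20),(320,300),(200,250)]: print(W[v,u])
        # blobs
        for nm,(u,v) in dict(A=(172,193),B=(268,222),C=(372,222),D=(456,205),pad=(323,222),bottle=(228,222),jar=(423,226),purple=(335,259),red=(374,272),tape=(132,163)).items():
            r=28; w=W[v-r:v+r,u-r:u+r].reshape(-1,3)
            col=im[v-r:v+r,u-r:u+r].reshape(-1,3).astype(int)
            top=np.nanmax(w[:,2]); 
            cen=W[v-4:v+5,u-4:u+5].reshape(-1,3)
            print(nm,"top z",round(top,3),"center",np.nanmedian(cen,0).round(4))
            m=(col[:,0]-col[:,2]>45)&(w[:,2]>0.008)
            for lo,hi in((.01,.026),(.045,.062),(.062,.105)):
                k=m&(w[:,2]>lo)&(w[:,2]<hi);p=w[k]
                if k.sum()>8:
                    (cx,cy),(a,b),ang=cv2.minAreaRect(p[:,:2].astype(np.float32))
                    print("  ",lo,k.sum(),"rect",round(cx,4),round(cy,4),round(a,4),round(b,4),round(ang,1),"mean",p.mean(0).round(4))
    k=(W[...,2]>.07)&(W[...,2]<.095)&(abs(W[...,1])<.25)&(W[...,0]>.5)
    p=W[k];print(n,"rack",k.sum(),np.percentile(p,[0,1,50,99,100],axis=0).round(4), cv2.minAreaRect(p[:,:2].astype(np.float32)))
c=dict(np.load("top0.npz"));im=c["image"][110:290,90:490,::-1]
cv2.imwrite("pics/topz.png",cv2.resize(im,None,fx=2,fy=2,interpolation=cv2.INTER_CUBIC))
E
```

```text
[0.9867024  0.7471846  0.00167257]
[ 0.28018251  0.00924512 -0.00178083]
[0.398739   0.28128591 0.00143388]
A top z 0.104 center [0.5194 0.3277 0.0651]
   0.01 111 rect 0.5211 0.3392 0.0263 0.0475 11.5 mean [0.5193 0.3292 0.0215]
   0.045 62 rect 0.5139 0.3352 0.0174 0.0355 28.6 mean [0.513  0.333  0.0569]
   0.062 132 rect 0.5221 0.3389 0.0261 0.0249 14.6 mean [0.5206 0.338  0.096 ]
B top z 0.105 center [0.448  0.1144 0.0941]
   0.01 295 rect 0.4536 0.123 0.032 0.0789 52.6 mean [0.4516 0.1221 0.0215]
   0.045 61 rect 0.4489 0.1188 0.023 0.0356 42.6 mean [0.445  0.118  0.0573]
   0.062 121 rect 0.4518 0.1213 0.0227 0.0247 87.3 mean [0.4512 0.1217 0.0972]
C top z 0.106 center [ 0.4411 -0.1047  0.0987]
   0.01 12 rect 0.4314 -0.107 0.0222 0.005 81.5 mean [ 0.4316 -0.1036  0.0215]
   0.045 55 rect 0.4387 -0.1034 0.0324 0.0218 65.4 mean [ 0.437  -0.1009  0.0574]
   0.062 138 rect 0.4444 -0.1055 0.0255 0.024 88.9 mean [ 0.4434 -0.105   0.095 ]
D top z 0.103 center [ 0.4759 -0.2885  0.074 ]
   0.01 194 rect 0.4813 -0.2989 0.0633 0.03 73.6 mean [ 0.4805 -0.2907  0.0208]
   0.045 74 rect 0.4
[... 810 characters left out ...]
nter [0.5998 0.4337 0.0419]
   0.045 24 rect 0.5991 0.4371 0.0084 0.0202 60.2 mean [0.5994 0.4369 0.0592]
   0.062 185 rect 0.5766 0.4079 0.1644 0.0256 55.4 mean [0.6021 0.4451 0.0715]
top rack 3700 [[ 0.5819 -0.1782  0.0706]
 [ 0.5856 -0.1752  0.0785]
 [ 0.6344 -0.0235  0.0832]
 [ 0.6665  0.1284  0.0874]
 [ 0.6688  0.1309  0.09  ]] ((0.6251687407493591, -0.023757606744766235), (0.308898001909256, 0.08564974367618561), 89.60772705078125)
scene rack 1919 [[ 0.5809 -0.2497  0.07  ]
 [ 0.5843 -0.2299  0.071 ]
 [ 0.6422 -0.0371  0.0833]
 [ 2.8146  0.2233  0.0936]
 [ 2.8228  0.2496  0.0947]] ((1.7018027305603027, 0.0005959868431091309), (0.4993118643760681, 2.2417452335357666), 89.96369171142578)
```

View pics/topz.png

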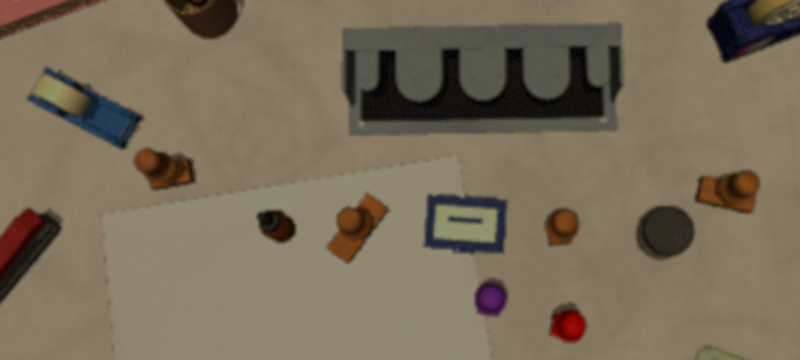

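```bash
cat > m.py <<'E'
from h import *
from scipy.optimize import least_squares
T=dict(np.load("top0.npz"));S=dict(np.load("scene0.npz"));WT=world(T);WS=world(S)
A=dict(C=(.443,-.105),A=(.521,.338),D=(.4805,-.2985),B=(.4515,.1215))
for n,(x,y) in A.items():
    for nm,c,W in(("top",T,WT),("sc",S,WS)):
        col=c["image"].astype(int)
        d=np.hypot(W[...,0]-x,W[...,1]-y)
        k=(d<.03)&(W[...,2]>.066)&(W[...,2]<.092)
        p=W[k]
        f=lambda q:np.hypot(p[:,0]-q[0],p[:,1]-q[1])-.0132
        r=least_squares(f,[x,y],loss="soft_l1",f_scale=.002)
        k2=(d<.06)&(W[...,2]>.017)&(W[...,2]<.027)&((col[...,0]-col[...,2])>25)
        m=W[k2][:,:2].astype(np.float32)
        dome=W[(d<.02)&(W[...,2]>.09)].mean(0)
        print(n,nm,k.sum(),r.x.round(4),"rms",np.sqrt(np.mean(r.fun**2)).round(4),"dome",dome.round(4), "mount",k2.sum(), cv2.minAreaRect(m) if len(m)>5 else "")
# rack slots from the top depth map
z=WT[...,2]
for lo,hi in((.59,.60),(.60,.61),(.61,.62),(.62,.63)):
    # pixels whose ray hits plane z=.084 with x in band
    K=T["mtx"];V=T["view"];v,u=np.mgrid[:400,:640]
    R=V[:3,:3];cam=-R.T@V[:3,3]
    d=np.stack([(u-K[0,2])/K[0,0],-(v-K[1,2])/K[1,1],-np.ones_like(u)],-1)@R
    t=(.084-cam[2])/d[...,2];X=cam+d*t[...,None]
    b=(X[...,0]>lo)&(X[...,0]<hi)&(abs(X[...,1]+.024)<.17)
    y=X[b][:,1];h=z[b]
    ys=np.arange(-.19,.15,.002);out=[]
    plate=np.array([np.nanmedian(h[abs(y-q)<.0015])>.06 if (abs(y-q)<.0015).any() else False for q in ys])
    e=np.flatnonzero(np.diff(plate.astype(int)))
    print(lo,(ys[e]+.001).round(3))
for q in (-.094,-.059,-.024,.011,.046,.081,-.129):
    b=(abs(X[...,1]-q)<.002)&(X[...,0]>.54)&(X[...,0]<.72)
    o=np.argsort(X[b][:,0]);print(q,[(round(float(a),3),round(float(c),3)) for a,c in zip(X[b][o,0],z[b][o])][::4])
E
python3 m.py
```

```text
C top 15 [ 0.4453 -0.106 ] rms 0.0003 dome [ 0.4444 -0.1053  0.0978] mount 21 ((0.4312135577201843, -0.10542178153991699), (0.024686947464942932, 0.00815743487328291), 76.26841735839844)
C sc 83 [ 0.4448 -0.1086] rms 0.001 dome [ 0.4406 -0.1119  0.0971] mount 79 ((0.44314026832580566, -0.11005711555480957), (0.03332691639661789, 0.025841841474175453), 1.0871292352676392)
A top 46 [0.5219 0.3403] rms 0.0007 dome [0.5209 0.3377 0.098 ] mount 125 ((0.5219523906707764, 0.3395874798297882), (0.02838451974093914, 0.047993820160627365), 11.755498886108398)
A sc 60 [0.5215 0.338 ] rms 0.0018 dome [0.5168 0.3318 0.0968] mount 60 ((0.520665168762207, 0.33728650212287903), (0.02937687188386917, 0.046075813472270966), 12.57160472869873)
D top 40 [ 0.4818 -0.3   ] rms 0.0006 dome [ 0.4808 -0.2981  0.0975] mount 200 ((0.4814884066581726, -0.29881221055984497), (0.06342523545026779, 0.030345292761921883), 74.41557312011719)
D sc 92 [ 0.4813 -0.3022] rms 0.0012 dome [ 0.4766 -0.3048  0.0975] mount 246 ((0.4745522737503052, -0.29228174686431885), (0.04753103107213974, 0.090186707675457), 12.407499313
[... 4144 characters left out ...]
2), (0.673, 0.0), (0.682, 0.002), (0.692, 0.002), (0.701, -0.001), (0.711, -0.001), (0.715, -0.0), (0.72, -0.002)]
-0.129 [(0.541, -0.001), (0.545, 0.005), (0.549, 0.004), (0.554, 0.001), (0.558, 0.005), (0.563, 0.005), (0.567, 0.007), (0.574, 0.007), (0.579, 0.007), (0.583, 0.005), (0.588, 0.006), (0.592, 0.009), (0.597, 0.007), (0.601, 0.005), (0.606, 0.008), (0.61, 0.009), (0.617, 0.006), (0.624, 0.003), (0.628, 0.006), (0.633, 0.009), (0.638, 0.005), (0.642, 0.082), (0.647, 0.078), (0.651, 0.083), (0.656, 0.082), (0.66, 0.082), (0.667, -0.003), (0.674, -0.002), (0.679, -0.002), (0.684, -0.003), (0.688, 0.0), (0.693, 0.001), (0.698, -0.002), (0.702, 0.0), (0.707, -0.005), (0.712, -0.002)]
```

```bash
cat > g.py <<'E'
from workcell import *
from h import *
from scipy.spatial.transform import Rotation as Ro
def inc(x,y,z,yaw):
    s=sense();q=s["eef_rot"];R=Ro.from_quat([q[1],q[2],q[3],q[0]])
    a=np.radians(yaw);Y=np.array([np.cos(a),np.sin(a),0]);Z=np.array([0,0,-1.]);X=np.cross(Y,Z)
    T=Ro.from_matrix(np.stack([X,Y,Z],1))
    o=R.inv().apply(np.array([x,y,z])-s["position"])*100
    r=(R.inv()*T).as_rotvec(degrees=True)
    M=R.as_matrix();print("pos",s["position"].round(4),"yaw",np.degrees(np.arctan2(M[1,1],M[0,1])).round(2),"t",s["clock"],"F",s["ft_force"].round(1),"op",round(s["opening"],3))
    print("offset",o.round(2),"rot",r.round(1))
E
python3 - <<'E'
from g import *
inc(.4445,-.107,.231,91)
W=world(dict(np.load("top0.npz")))
for (cx,cy) in((.521,.339),(.4815,-.3)):
    k=(abs(W[...,0]-cx)<.1)&(abs(W[...,1]-cy)<.1)&(W[...,2]>.03)
    p=W[k];g={}
    for x,y,z in p:
        a=(int((x-cx)//.02),int((y-cy)//.02));g[a]=max(g.get(a,0),z)
    for i in range(4,-6,-1): print(" ".join("%3d"%(1000*g.get((i,j),0)) for j in range(4,-6,-1)))
    print()
E
```

```text
pos [0.1561 0.6047 0.2306] yaw 75.52 t 0.1 F [-0.7 -0.3  0.6] op 0.998
offset [-4.572e+01 -6.169e+01  4.000e-02] rot [ -0.1  -0.  -15.5]
 69   0   0   0   0   0   0   0   0   0
 65   0  32   0   0   0   0   0   0   0
  0   0  32   0   0   0   0   0   0   0
  0   0  32   0   0   0   0   0   0   0
  0   0   0   0 104 103   0   0   0   0
  0   0   0   0 101 104   0   0   0   0
  0   0   0   0   0   0   0   0   0   0
  0   0   0   0   0   0   0   0   0   0
  0   0   0   0   0   0   0   0   0   0
  0   0   0   0   0   0   0   0   0   0

  0   0   0   0   0   0   0   0   0   0
  0   0   0   0   0   0   0   0   0   0
  0   0   0   0   0   0   0   0   0   0
  0   0   0   0   0   0   0   0   0   0
  0   0   0   0 102 102   0   0   0   0
 58  55   0   0 103 102   0   0   0   0
 58  57  57   0   0   0   0   0   0   0
 58  60  58   0   0   0   0   0   0   0
 56  58  54   0   0   0   0   0   0   0
  0   0   0   0   0   0   0   0   0   0
```

Call:
jog_arm --increments '[{"offset":[-22.9,-30.8,0],"rot":[0,0,-7.75],"claw":8},{"offset":[-22.9,-30.8,0],"rot":[0,0,-7.75],"claw":6},{"offset":[-22.9,-30.8,0],"rot":[0,0,-7.75],"claw":6},{"offset":[-22.9,-30.8,0],"rot":[0,0,-7.75],"claw":6},{"offset":[-22.9,-30.8,0],"rot":[0,0,-7.75],"claw":6},{"offset":[-22.9,-30.8,0],"rot":[0,0,-7.75],"claw":6},{"offset":[-22.9,-30.8,0],"rot":[0,0,-7.75],"claw":6},{"offset":[-22.9,-30.8,0],"rot":[0,0,-7.75],"claw":6},{"offset":[-22.9,-30.8,0],"rot":[0,0,-7.75],"claw":6},{"offset":[-22.9,-30.8,0],"rot":[0,0,-7.75],"claw":6}]'

```text
clock: 0.93
position: [0.3013, 0.2451, 0.231]
eef_rot: [-0.0, 0.06, 0.998, -0.001]
ft_force: [-0.9, 0.3, -0.1]
opening: 0.7
```

Run:
```python
from g import *
inc(.4445,-.107,.231,90)
```

```text
pos [0.3013 0.2451 0.231 ] yaw 83.09 t 0.9333 F [-0.9  0.3 -0.1] op 0.7
offset [-18.45 -33.23   0.06] rot [-0.1 -0.  -6.9]
```

Call:
jog_arm --increments '[{"offset":[-18.45,-33.2,0],"rot":[0,0,-6.9],"claw":6},{"offset":[-18.45,-33.2,0],"rot":[0,0,-6.9],"claw":6},{"offset":[-18.45,-33.2,0],"rot":[0,0,-6.9],"claw":6},{"offset":[-18.45,-33.2,0],"rot":[0,0,-6.9],"claw":6},{"offset":[-18.45,-33.2,0],"rot":[0,0,-6.9],"claw":6},{"offset":[-18.45,-33.2,0],"rot":[0,0,-6.9],"claw":6},{"offset":[-18.45,-33.2,0],"rot":[0,0,-6.9],"claw":6},{"offset":[-18.45,-33.2,0],"rot":[0,0,-6.9],"claw":6},{"offset":[-18.45,-33.2,0],"rot":[0,0,-6.9],"claw":6},{"offset":[-18.45,-33.2,0],"rot":[0,0,-6.9],"claw":6}]'

```text
clock: 1.77
position: [0.4476, -0.106, 0.2316]
eef_rot: [0.001, 0.0, 1.0, -0.001]
ft_force: [0.8, 0.9, 0.7]
opening: 0.7
```

Run:
```python
from g import *
c=capture("wrist");cv2.imwrite("pics/w1.png",c["image"][:,:,::-1]);np.savez("w1.npz",**c)
inc(.4445,-.107,.066,90)
W=world(c)
k=(np.hypot(W[...,0]-.4445,W[...,1]+.107)<.05)&(W[...,2]>.012)&(W[...,2]<.028)
p=W[k][:,:2].astype(np.float32);print(k.sum(),cv2.minAreaRect(p) if k.any() else 0)
for lo,hi in((.066,.09),(.09,.11)):
    k=(np.hypot(W[...,0]-.4445,W[...,1]+.107)<.03)&(W[...,2]>lo)&(W[...,2]<hi);print(k.sum(),W[k].mean(0))
```

```text
pos [ 0.4475 -0.1057  0.2314] yaw 89.96 t 1.8167 F [ 0.9 -0.2  0.6] op 0.704
offset [ 0.33 -0.11 16.54] rot [-0.1  0.1 -0. ]
129 ((0.4314875304698944, -0.10851957648992538), (0.006876193918287754, 0.02540694549679756), 2.4401674270629883)
79 [ 0.4332004  -0.10685132  0.07811985]
880 [ 0.4427679  -0.10728656  0.09890148]
```

View pics/w1.png

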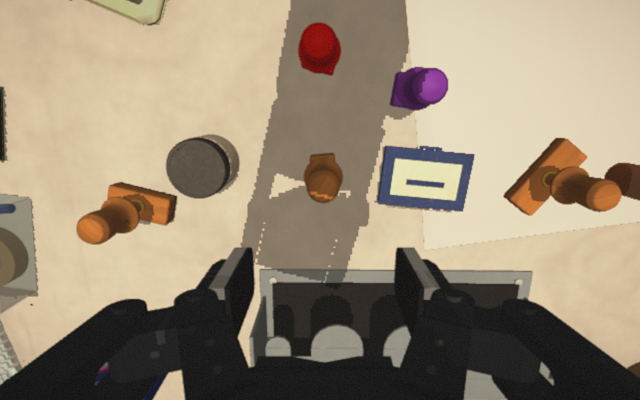

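Call:
jog_arm --increments '[{"offset":[0.33,-0.1,4],"rot":[0,0,-2],"claw":6},{"offset":[0.33,-0.1,8],"rot":[0,0,-2],"claw":6},{"offset":[0.33,-0.1,12],"rot":[0,0,-2],"claw":6},{"offset":[0.33,-0.1,16.5],"rot":[0,0,-2],"claw":6},{"offset":[0.33,-0.1,16.5],"rot":[0,0,-2],"claw":6},{"offset":[0.33,-0.1,16.5],"rot":[0,0,-2],"claw":1.5},{"offset":[0.33,-0.1,16.5],"rot":[0,0,-2],"claw":1.5},{"offset":[0.33,-0.1,16.5],"rot":[0,0,-2],"claw":1.5},{"offset":[0.33,-0.1,16.5],"rot":[0,0,-2],"claw":1.5},{"offset":[0.33,-0.1,16.5],"rot":[0,0,-2],"claw":1.5}]' --newtons 50

```text
clock: 2.65
position: [0.444, -0.1031, 0.0689]
eef_rot: [0.003, -0.019, 1.0, -0.001]
ft_force: [-0.7, 0.4, 10.0]
opening: 0.296
```

Run:
```python
from g import *
inc(.4445,-.107,.22,90)
```

```text
pos [ 0.444  -0.1031  0.0689] yaw 92.17 t 2.65 F [-0.7  0.4 10. ] op 0.296
offset [ -0.12  -0.41 -15.11] rot [-0.1  0.3  2.2]
```

Call:
jog_arm --increments '[{"offset":[0,0,0],"rot":[0,0,0],"claw":1.5},{"offset":[0,0,0],"rot":[0,0,0],"claw":1.5}]'

```text
clock: 2.82
position: [0.444, -0.1032, 0.0689]
eef_rot: [0.003, -0.019, 1.0, -0.001]
ft_force: [-0.3, 1.4, 11.1]
opening: 0.302
```

Run:
```python
from g import *
inc(.4445,-.107,.22,90)
print(sense())
```

```text
pos [ 0.444  -0.1032  0.0689] yaw 92.15 t 2.8167 F [-0.3  1.4 11.1] op 0.302
offset [ -0.11  -0.41 -15.11] rot [-0.1  0.3  2.2]
{'clock': 2.8167, 'joint_positions': array([-2.54505072e-01,  4.60898432e-01,  2.09464880e+00,  2.75326763e-04,
        5.80518416e-01, -1.86307693e+00]), 'joint_vel': array([-7.93827574e-04, -1.58242690e-03,  2.45921201e-05, -1.23865221e-04,
        4.78636722e-04,  7.09131723e-04]), 'tau': array([-1.97840896e-01, -3.94041789e+01, -1.26803640e+01, -1.30152069e-01,
       -2.15336611e-01,  1.41627935e-02]), 'position': array([ 0.44404789, -0.10317436,  0.06889714]), 'eef_rot': array([ 2.68133677e-03, -1.87716882e-02,  9.99819974e-01, -6.73140270e-04]), 'ft_force': array([-0.28762482,  1.36381227, 11.05970086]), 'wrist_torque': array([ 0.22123383,  0.04170958, -0.02582312]), 'opening': 0.302088840381213}
```

Call:
jog_arm --increments '[{"offset":[0,0,-1],"rot":[0,0,0],"claw":1.5},{"offset":[0,0,-3],"rot":[0,0,0],"claw":1.5},{"offset":[0,0,-6],"rot":[0,0,0],"claw":1.5},{"offset":[0,0,-9],"rot":[0,0,0.5],"claw":1.5},{"offset":[0,0,-12],"rot":[0,0,1],"claw":1.5},{"offset":[0,0,-14],"rot":[0,0,2],"claw":1.5},{"offset":[0,0,-15],"rot":[0,0,2.2],"claw":1.5},{"offset":[0,0,-15],"rot":[0,0,2.2],"claw":1.5},{"offset":[0,0,-15],"rot":[0,0,2.2],"claw":1.5},{"offset":[0,0,-15],"rot":[0,0,2.2],"claw":1.5}]'

```text
clock: 3.65
position: [0.441, -0.1025, 0.2154]
eef_rot: [-0.001, 0.0, 1.0, 0.0]
ft_force: [0.1, 0.2, -1.4]
opening: 0.292
```

Run:
```python
from g import *
inc(.54,.081,.22,90)
c=capture("wrist");cv2.imwrite("pics/w2.png",c["image"][:,:,::-1])
c=capture("scene");cv2.imwrite("pics/s2.png",cv2.resize(c["image"][130:290,200:460,::-1],None,fx=3,fy=3))
print(sense()["ft_force"])
```

```text
pos [ 0.441  -0.1025  0.2154] yaw 89.98 t 3.65 F [ 0.1  0.2 -1.4] op 0.292
offset [-9.89 18.35 -0.47] rot [ 0.  -0.1 -0. ]
[ 0.67531048 -0.15899065 -0.22976002]
```

View pics/w2.png

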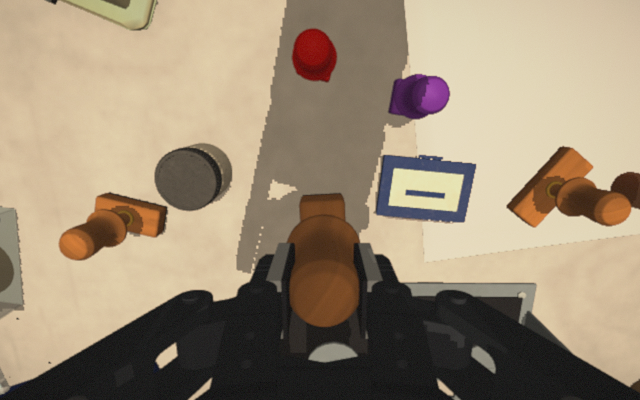

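View pics/s2.png

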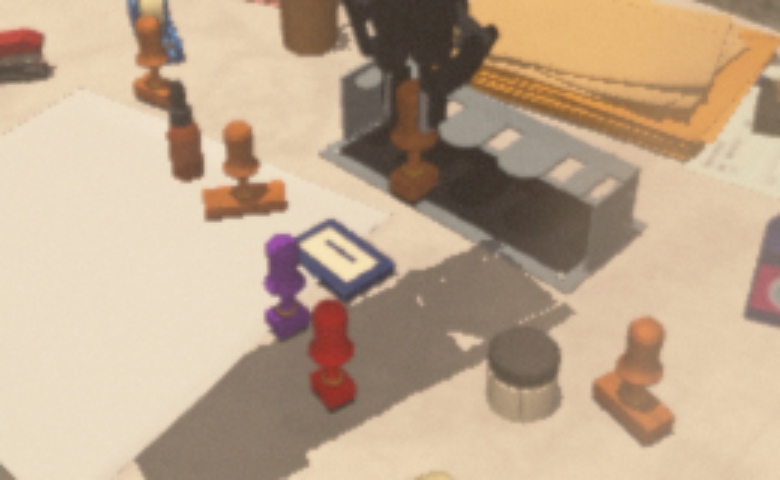

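Call:
jog_arm --increments '[{"offset":[-1,2,0],"rot":[0,0,0],"claw":1.5},{"offset":[-2,4,0],"rot":[0,0,0],"claw":1.5},{"offset":[-4,7,0],"rot":[0,0,0],"claw":1.5},{"offset":[-5.5,10,0],"rot":[0,0,0],"claw":1.5},{"offset":[-7,13,0],"rot":[0,0,0],"claw":1.5},{"offset":[-8.5,16,0],"rot":[0,0,0],"claw":1.5},{"offset":[-9.5,18,0],"rot":[0,0,0],"claw":1.5},{"offset":[-9.9,18.25,0],"rot":[0,0,0],"claw":1.5},{"offset":[-9.9,18.25,0],"rot":[0,0,0],"claw":1.5},{"offset":[-9.9,18.25,0],"rot":[0,0,0],"claw":1.5}]'

```text
clock: 4.58
position: [0.5402, 0.0793, 0.2151]
eef_rot: [-0.001, 0.0, 1.0, -0.0]
ft_force: [-0.5, 0.1, -0.7]
opening: 0.297
```

Call:
jog_arm --increments '[{"offset":[0,0,1.5],"rot":[0,0,0],"claw":1.5},{"offset":[0,0,3.5],"rot":[0,0,0],"claw":1.5},{"offset":[0,0,6],"rot":[0,0,0],"claw":1.5},{"offset":[0,0,8.5],"rot":[0,0,0],"claw":1.5},{"offset":[0,0,10],"rot":[0,0,0],"claw":1.5},{"offset":[0,0,10.3],"rot":[0,0,0],"claw":1.5},{"offset":[0,0,10.3],"rot":[0,0,0],"claw":1.5},{"offset":[0,0,10.3],"rot":[0,0,0],"claw":1.5}]'

```text
clock: 5.25
position: [0.5412, 0.079, 0.1139]
eef_rot: [0.0, 0.001, 1.0, -0.0]
ft_force: [-1.0, 0.4, -0.2]
opening: 0.292
```

```bash
cat > look.py <<'E'
from g import *
import sys
t=sys.argv[1]
for n,(r,c0) in dict(scene=((110,250),(260,460)),top=((100,240),(230,430))).items():
    c=capture(n);np.savez(f"{n}_{t}.npz",**c);cv2.imwrite(f"pics/{n}_{t}.png",cv2.resize(c["image"][r[0]:r[1],c0[0]:c0[1],::-1],None,fx=3.8,fy=3.8,interpolation=cv2.INTER_CUBIC))
E
python3 look.py 3;python3 - <<'E'
from g import *
inc(.629,.08,.112,90)
E
```

```text
pos [0.5419 0.0794 0.1146] yaw 89.93 t 5.35 F [ 0.5 -0.1  0.3] op 0.295
offset [-8.71  0.07  0.27] rot [ 0.   0.1 -0.1]
```

View pics/scene_3.png

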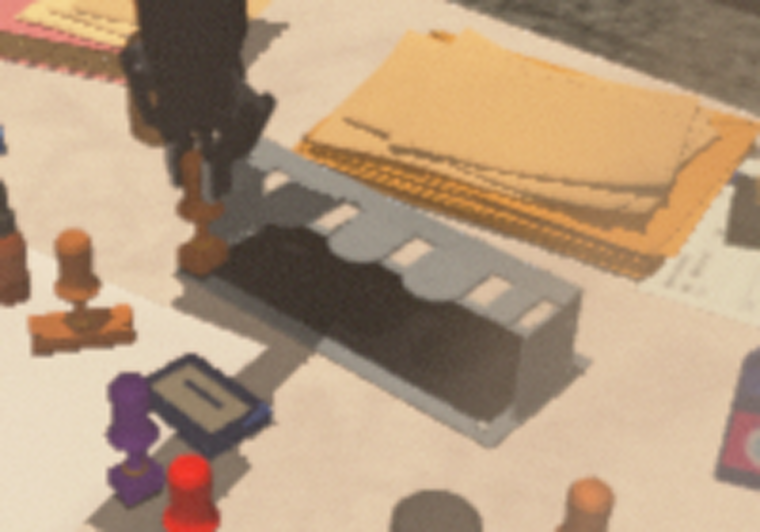

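View pics/top_3.png

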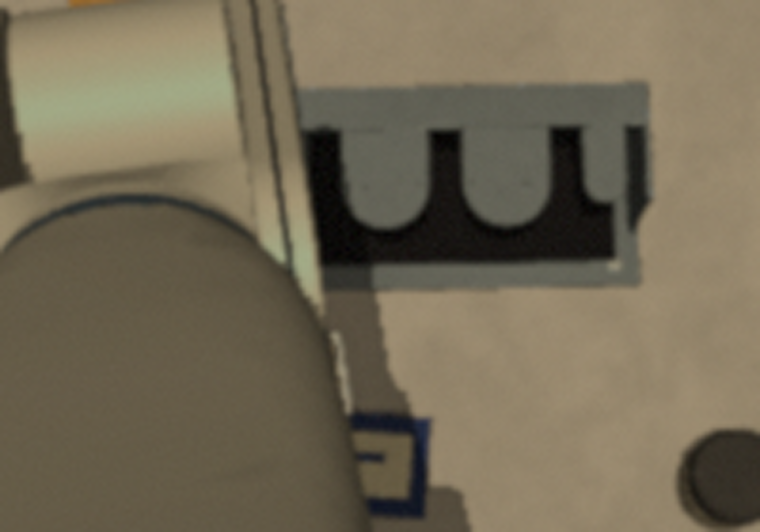

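```bash
cat > held.py <<'E'
from g import *
import sys
def held(c,pos,L,Wd):
    W=world(c);col=c["image"].astype(int);x,y,_=pos
    br=((col[...,0]-col[...,2])>25)&(col[...,0]>1.35*col[...,2])
    d=np.hypot(W[...,0]-x,W[...,1]-y)
    k=br&(d<.06)
    p=W[k]
    print("brown",k.sum(),"z range",np.percentile(p[:,2],[0,2,98,100]).round(4))
    base=pos[2]-.069
    for nm,lo,hi,r in(("neck",.028,.05,.005),("collar",.052,.056,.018)):
        q=p[(p[:,2]>base+lo)&(p[:,2]<base+hi)]
        if len(q)>4: print(nm,len(q),q.mean(0).round(4),q.min(0).round(4),q.max(0).round(4))
    q=p[p[:,2]<base+.025];print("mount",len(q),q.min(0).round(4),q.max(0).round(4)); 
    if len(q)>5: print(cv2.minAreaRect(q[:,:2].astype(np.float32)))
E
python3 - <<'E'
from held import *
c=dict(np.load("scene_3.npz"));held(c,[.5415,.0792,.1142],32,26)
# rack edges in scene, plane z=.084 (initial image)
S=dict(np.load("scene0.npz"))
for c in(S,):
    W=world(c);
    K=c["mtx"];V=c["view"];v,u=np.mgrid[:400,:640];R=V[:3,:3];cam=-R.T@V[:3,3]
    d=np.stack([(u-K[0,2])/K[0,0],-(v-K[1,2])/K[1,1],-np.ones(u.shape)],-1)@R
    X=cam+d*((.084-cam[2])/d[...,2])[...,None]
    for lo,hi in((.6,.61),(.61,.62),(.62,.63)):
        b=(X[...,0]>lo)&(X[...,0]<hi)&(abs(X[...,1]+.024)<.18);y=X[b][:,1];h=W[b][:,2]
        ys=np.arange(-.19,.15,.001);pl=[]
        for q in ys:
            m=abs(y-q)<.0025;pl.append(np.nanmedian(h[m])>.072 if m.any() else False)
        e=np.flatnonzero(np.diff(np.array(pl).astype(int)));print((ys[e]+.0005).round(3))
E
```

```text
brown 1290 z range [-0.0036  0.0521  0.4343  0.4739]
neck 17 [0.54   0.0743 0.0796] [0.5363 0.0701 0.0743] [0.5441 0.0789 0.0869]
collar 18 [0.5349 0.069  0.0996] [0.5243 0.0589 0.0975] [0.5559 0.09   0.101 ]
mount 122 [ 0.4889  0.0222 -0.0036] [0.5631 0.1321 0.0702]
((0.5241088271141052, 0.07884040474891663), (0.11029651015996933, 0.07266382873058319), 87.16753387451172)
[-0.188 -0.18  -0.166 -0.141 -0.122 -0.072 -0.054 -0.002  0.018  0.067
  0.085  0.126]
[-0.188 -0.178 -0.166 -0.14  -0.122 -0.071 -0.052  0.001  0.016  0.07
  0.086  0.125]
[-0.188 -0.18  -0.166 -0.141 -0.122 -0.07  -0.054 -0.001  0.015  0.069
  0.086  0.126]
```

Call:
jog_arm --increments '[{"offset":[-1,0.07,0.1],"rot":[0,0,0],"claw":1.5},{"offset":[-2.2,0.07,0.2],"rot":[0,0,0],"claw":1.5},{"offset":[-3.4,0.07,0.2],"rot":[0,0,0],"claw":1.5},{"offset":[-4.6,0.07,0.2],"rot":[0,0,0],"claw":1.5},{"offset":[-5.8,0.07,0.2],"rot":[0,0,0],"claw":1.5},{"offset":[-7,0.07,0.2],"rot":[0,0,0],"claw":1.5},{"offset":[-8,0.07,0.2],"rot":[0,0,0],"claw":1.5},{"offset":[-8.7,0.07,0.2],"rot":[0,0,0],"claw":1.5},{"offset":[-8.7,0.07,0.2],"rot":[0,0,0],"claw":1.5},{"offset":[-8.7,0.07,0.2],"rot":[0,0,0],"claw":1.5}]'

```text
clock: 6.18
position: [0.6282, 0.0804, 0.1114]
eef_rot: [-0.0, 0.0, 1.0, -0.0]
ft_force: [-0.1, -0.2, -0.2]
opening: 0.301
```

```bash
python3 look.py 4;python3 - <<'E'
from g import *
inc(.629,.08,.101,90)
from held import held
held(dict(np.load("scene_4.npz")),sense()["position"],32,26)
E
```

```text
pos [0.6274 0.0803 0.1112] yaw 89.97 t 6.2833 F [ 0.8 -0.1  0.1] op 0.298
offset [-0.16 -0.03  1.02] rot [-0. -0. -0.]
brown 1146 z range [0.0268 0.0655 0.4251 0.4632]
neck 26 [0.628  0.0722 0.0827] [0.5832 0.046  0.0777] [0.6694 0.1097 0.0866]
collar 14 [0.6229 0.0667 0.097 ] [0.6109 0.059  0.0946] [0.6427 0.0848 0.0981]
mount 24 [0.6101 0.0656 0.0268] [0.6615 0.1277 0.0656]
((0.6321945786476135, 0.1001182496547699), (0.0773206278681755, 0.018687738105654716), 54.232521057128906)
```

View pics/scene_4.png

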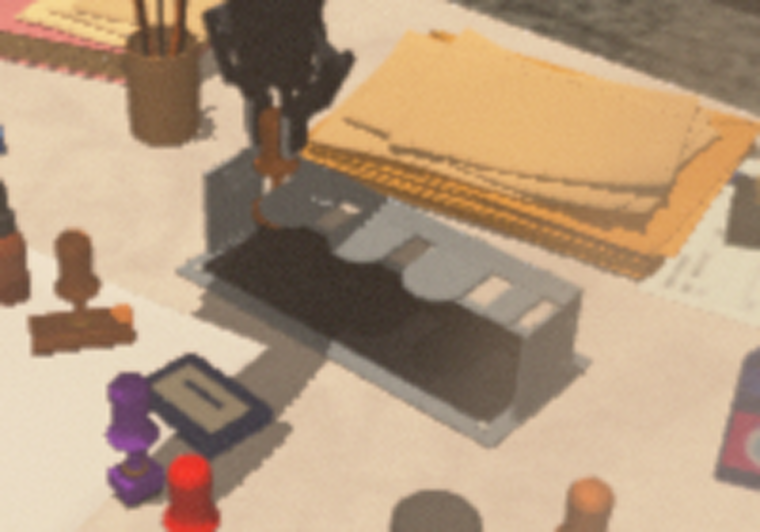

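Call:
jog_arm --increments '[{"offset":[0,0,0.4],"rot":[0,0,0],"claw":1.5},{"offset":[0,0,0.8],"rot":[0,0,0],"claw":1.5},{"offset":[0,0,1.0],"rot":[0,0,0],"claw":1.5},{"offset":[0,0,1.0],"rot":[0,0,0],"claw":1.5},{"offset":[0,0,1.0],"rot":[0,0,0],"claw":1.5}]'

```text
clock: 6.7
position: [0.6278, 0.0804, 0.1011]
eef_rot: [-0.0, 0.0, 1.0, -0.0]
ft_force: [-0.9, -0.1, -0.2]
opening: 0.298
```

Call:
jog_arm --increments '[{"offset":[0,0,0],"rot":[0,0,0],"claw":4.5},{"offset":[0,0,0],"rot":[0,0,0],"claw":4.5},{"offset":[0,0,0],"rot":[0,0,0],"claw":4.5},{"offset":[0,0,-2],"rot":[0,0,0],"claw":4.5},{"offset":[0,0,-5],"rot":[0,0,0],"claw":4.5},{"offset":[0,0,-9],"rot":[0,0,0],"claw":4.5},{"offset":[0,0,-12.5],"rot":[0,0,0],"claw":4.5},{"offset":[0,0,-12.5],"rot":[0,0,0],"claw":4.5},{"offset":[0,0,-12.5],"rot":[0,0,0],"claw":4.5}]'

```text
clock: 7.45
position: [0.6296, 0.0805, 0.2291]
eef_rot: [0.003, 0.0, 1.0, 0.0]
ft_force: [-0.2, -0.2, -0.2]
opening: 0.524
```

```bash
python3 look.py 5;python3 - <<'E'
from g import *
inc(.5215,.339,.227,11.75)
E
```

```text
pos [0.6274 0.0803 0.2256] yaw 89.97 t 7.55 F [-0.6  0.  -0.1] op 0.527
offset [10.61 25.86 -0.13] rot [-0.  -0.1 78.2]
```

View pics/scene_5.png

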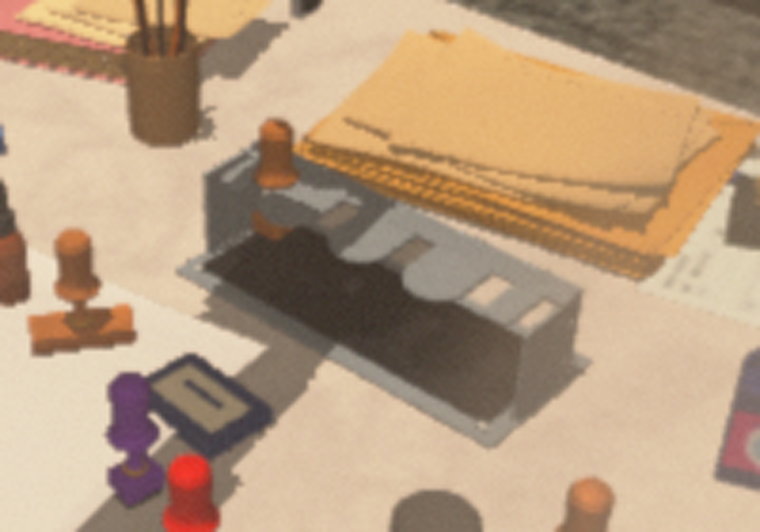

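Call:
jog_arm --increments '[{"offset":[4,2,0],"rot":[0,0,7],"claw":6},{"offset":[7,5,0],"rot":[0,0,14],"claw":6},{"offset":[9,8.5,0],"rot":[0,0,21],"claw":6},{"offset":[10.6,12,0],"rot":[0,0,28],"claw":6},{"offset":[10.6,16,0],"rot":[0,0,35],"claw":6},{"offset":[10.6,20,0],"rot":[0,0,42],"claw":6},{"offset":[10.6,23,0],"rot":[0,0,49],"claw":6},{"offset":[10.6,25.9,0],"rot":[0,0,56],"claw":6},{"offset":[10.6,25.9,0],"rot":[0,0,63],"claw":6},{"offset":[10.6,25.9,0],"rot":[0,0,70],"claw":6}]'

```text
clock: 8.38
position: [0.5208, 0.3409, 0.2237]
eef_rot: [-0.001, 0.572, 0.82, -0.002]
ft_force: [0.2, -0.5, -0.1]
opening: 0.704
```

Call:
jog_arm --increments '[{"offset":[0,0,0],"rot":[0,0,7],"claw":6},{"offset":[0,0,0],"rot":[0,0,8.2],"claw":6},{"offset":[0,0,0],"rot":[0,0,8.2],"claw":6},{"offset":[0,0,0],"rot":[0,0,8.2],"claw":6},{"offset":[0,0,0],"rot":[0,0,8.2],"claw":6}]'

```text
clock: 8.8
position: [0.5221, 0.3391, 0.2257]
eef_rot: [-0.0, 0.627, 0.779, -0.0]
ft_force: [1.1, 0.2, 0.5]
opening: 0.699
```

```bash
cat > wl.py <<'E'
from g import *
import sys
t,x,y,z,yaw=sys.argv[1],*map(float,sys.argv[2:])
c=capture("wrist");cv2.imwrite(f"pics/w_{t}.png",c["image"][:,:,::-1]);np.savez(f"w_{t}.npz",**c)
inc(x,y,z,yaw)
W=world(c);col=c["image"].astype(int);br=(col[...,0]-col[...,2])>35
d=np.hypot(W[...,0]-x,W[...,1]-y)
k=br&(d<.06)&(W[...,2]>.012)&(W[...,2]<.028);p=W[k][:,:2].astype(np.float32);print("mount",k.sum(),cv2.minAreaRect(p))
k=(d<.03)&(W[...,2]>.066)&(W[...,2]<.095);p=W[k]
from scipy.optimize import least_squares
r=least_squares(lambda q:np.hypot(p[:,0]-q[0],p[:,1]-q[1])-.0132,[x,y],loss="soft_l1",f_scale=.002);print("handle",k.sum(),r.x.round(4),"dome",W[(d<.025)&(W[...,2]>.095)].mean(0).round(4))
E
python3 wl.py A .5215 .3395 .066 11.75
```

```text
pos [0.5222 0.3391 0.226 ] yaw 12.27 t 8.85 F [-0.5  0.6  0.5] op 0.699
offset [ 0.05 -0.05 16.  ] rot [-0.   0.   0.5]
mount 388 ((0.5171959400177002, 0.3549359440803528), (0.02805699035525322, 0.016558798030018806), 13.080731391906738)
handle 167 [0.5203 0.339 ] dome [0.5189 0.3509 0.289 ]
```

View pics/w_A.png

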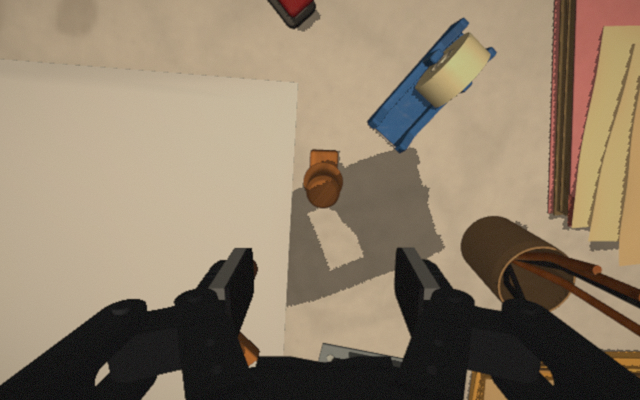

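Call:
jog_arm --increments '[{"offset":[0.05,-0.1,4],"rot":[0,0,0],"claw":6},{"offset":[0.05,-0.1,8],"rot":[0,0,0],"claw":6},{"offset":[0.05,-0.1,12],"rot":[0,0,0],"claw":6},{"offset":[0.05,-0.1,15.8],"rot":[0,0,0],"claw":6},{"offset":[0.05,-0.1,15.8],"rot":[0,0,0],"claw":6},{"offset":[0.05,-0.1,15.8],"rot":[0,0,0],"claw":1.5},{"offset":[0.05,-0.1,15.8],"rot":[0,0,0],"claw":1.5},{"offset":[0.05,-0.1,15.8],"rot":[0,0,0],"claw":1.5},{"offset":[0.05,-0.1,15.8],"rot":[0,0,0],"claw":1.5},{"offset":[0.05,-0.1,15.8],"rot":[0,0,0],"claw":1.5}]'

```text
clock: 9.68
position: [0.5228, 0.3408, 0.0712]
eef_rot: [0.001, 0.628, 0.778, 0.002]
ft_force: [-1.1, 0.4, 7.5]
opening: 0.298
```

Call:
jog_arm --increments '[{"offset":[0,0,0],"rot":[0,0,0],"claw":1.5},{"offset":[0,0,0],"rot":[0,0,0],"claw":1.5}]'

```text
clock: 9.85
position: [0.5229, 0.3408, 0.0712]
eef_rot: [0.001, 0.628, 0.778, 0.002]
ft_force: [-0.5, -0.3, 7.8]
opening: 0.297
```

Call:
jog_arm --increments '[{"offset":[0,0,-1],"rot":[0,0,0],"claw":1.5},{"offset":[0,0,-3],"rot":[0,0,0],"claw":1.5},{"offset":[0,0,-6],"rot":[0,0,0],"claw":1.5},{"offset":[0,0,-9],"rot":[0,0,0],"claw":1.5},{"offset":[0,0,-12],"rot":[0,0,0],"claw":1.5},{"offset":[0,0,-14],"rot":[0,0,0],"claw":1.5},{"offset":[0,0,-15],"rot":[0,0,0],"claw":1.5},{"offset":[0,0,-15],"rot":[0,0,0],"claw":1.5},{"offset":[0,0,-15],"rot":[0,0,0],"claw":1.5},{"offset":[0,0,-15],"rot":[0,0,0],"claw":1.5}]'

```text
clock: 10.68
position: [0.5202, 0.3392, 0.2169]
eef_rot: [-0.0, 0.628, 0.778, -0.001]
ft_force: [-0.4, -0.5, -0.7]
opening: 0.297
```

Run:
```python
from g import *
inc(.53,.01,.218,90)
c=capture("scene");cv2.imwrite("pics/s6.png",cv2.resize(c["image"][60:220,150:410,::-1],None,fx=3,fy=3))
```

```text
pos [0.5202 0.3392 0.2169] yaw 12.18 t 10.6833 F [-0.4 -0.5 -0.7] op 0.297
offset [-32.38  -5.99  -0.07] rot [ -0.1  -0.  -77.8]
```

View pics/s6.png

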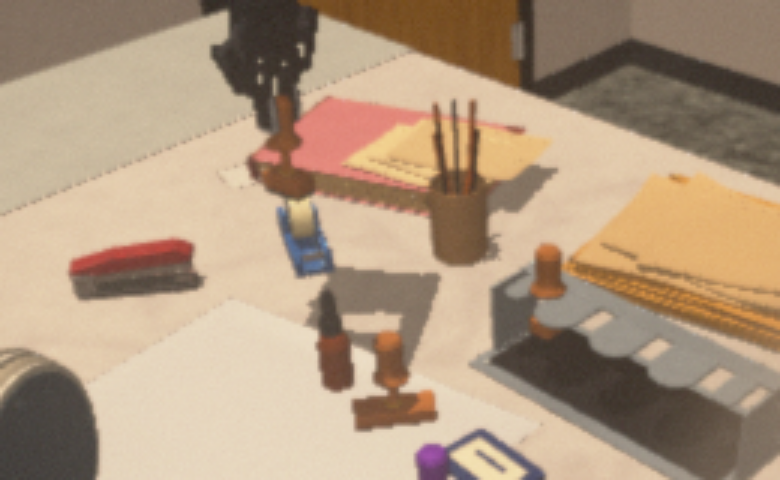

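Call:
jog_arm --increments '[{"offset":[-1.5,-0.3,0],"rot":[0,0,-3],"claw":1.5},{"offset":[-4,-0.7,0],"rot":[0,0,-8],"claw":1.5},{"offset":[-7.5,-1.4,0],"rot":[0,0,-15],"claw":1.5},{"offset":[-11,-2,0],"rot":[0,0,-22],"claw":1.5},{"offset":[-14.5,-2.7,0],"rot":[0,0,-29],"claw":1.5},{"offset":[-18,-3.4,0],"rot":[0,0,-36],"claw":1.5},{"offset":[-21.5,-4,0],"rot":[0,0,-43],"claw":1.5},{"offset":[-25,-4.6,0],"rot":[0,0,-50],"claw":1.5},{"offset":[-28,-5.2,0],"rot":[0,0,-57],"claw":1.5},{"offset":[-30,-5.6,0],"rot":[0,0,-63],"claw":1.5}]'

```text
clock: 11.57
position: [0.5286, 0.032, 0.2168]
eef_rot: [-0.001, 0.127, 0.992, -0.0]
ft_force: [-0.2, 0.5, -1.3]
opening: 0.296
```

Call:
jog_arm --increments '[{"offset":[0,0,0],"rot":[0,0,-5],"claw":1.5},{"offset":[0,0,0],"rot":[0,0,-10],"claw":1.5},{"offset":[0,0,0],"rot":[0,0,-14.8],"claw":1.5},{"offset":[0,0,0],"rot":[0,0,-14.8],"claw":1.5},{"offset":[0,0,0],"rot":[0,0,-14.8],"claw":1.5}]'

```text
clock: 11.98
position: [0.529, 0.0346, 0.2171]
eef_rot: [-0.001, 0.002, 1.0, -0.0]
ft_force: [0.4, 0.9, -0.2]
opening: 0.297
```

Run:
```python
from g import *
inc(.53,.0098,.114,90)
```

```text
pos [0.529  0.0346 0.2171] yaw 89.83 t 11.9833 F [ 0.4  0.9 -0.2] op 0.297
offset [-0.13 -2.48 10.31] rot [-0.  -0.1 -0.2]
```

Call:
jog_arm --increments '[{"offset":[0,-1,0],"rot":[0,0,0],"claw":1.5},{"offset":[0,-2.4,0.5],"rot":[0,0,0],"claw":1.5},{"offset":[0,-2.5,3],"rot":[0,0,0],"claw":1.5},{"offset":[0,-2.5,6],"rot":[0,0,0],"claw":1.5},{"offset":[0,-2.5,8.5],"rot":[0,0,0],"claw":1.5},{"offset":[0,-2.5,10],"rot":[0,0,0],"claw":1.5},{"offset":[0,-2.5,10.3],"rot":[0,0,0],"claw":1.5},{"offset":[0,-2.5,10.3],"rot":[0,0,0],"claw":1.5},{"offset":[0,-2.5,10.3],"rot":[0,0,0],"claw":1.5}]'

```text
clock: 12.73
position: [0.5302, 0.0095, 0.1159]
eef_rot: [0.0, 0.001, 1.0, -0.0]
ft_force: [0.2, -0.3, -0.1]
opening: 0.303
```

```bash
python3 look.py 7;python3 - <<'E'
from g import *
inc(.628,.0098,.114,90)
from held import held
held(dict(np.load("scene_7.npz")),sense()["position"],32,26)
c=capture("wrist");cv2.imwrite("pics/w7.png",c["image"][:,:,::-1])
E
```

```text
pos [0.5306 0.0096 0.1165] yaw 89.96 t 12.8333 F [-0.2 -0.4 -1. ] op 0.297
offset [-9.74  0.03  0.28] rot [-0.   0.1 -0. ]
brown 1402 z range [-0.0053  0.0134  0.429   0.4837]
neck 13 [0.5269 0.0027 0.0842] [ 0.5141 -0.0102  0.0772] [0.5307 0.0057 0.0972]
collar 28 [ 5.251e-01 -5.000e-04  1.018e-01] [ 0.5137 -0.0121  0.0996] [0.5448 0.0215 0.1035]
mount 219 [ 0.4712 -0.0427 -0.0053] [0.5614 0.0644 0.0717]
((0.5174208283424377, 0.006237514317035675), (0.09136926382780075, 0.10359978675842285), 8.803836822509766)
```

View pics/scene_7.png

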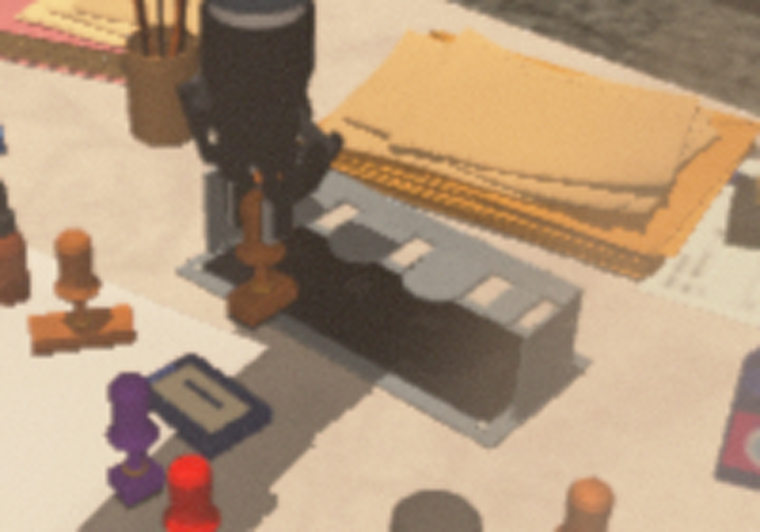

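View pics/w7.png

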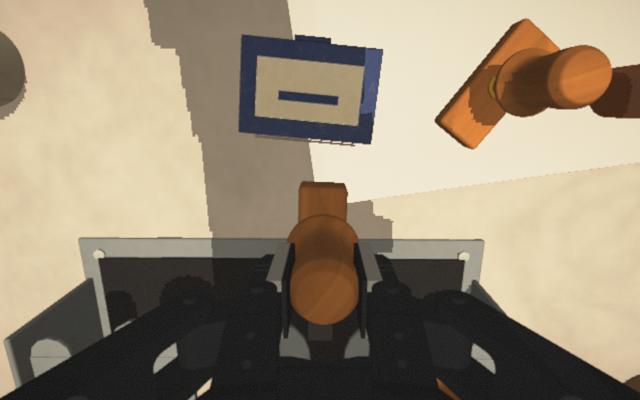

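Call:
jog_arm --increments '[{"offset":[-1,0.03,0.1],"rot":[0,0,0],"claw":1.5},{"offset":[-2.4,0.03,0.2],"rot":[0,0,0],"claw":1.5},{"offset":[-3.8,0.03,0.2],"rot":[0,0,0],"claw":1.5},{"offset":[-5.2,0.03,0.2],"rot":[0,0,0],"claw":1.5},{"offset":[-6.6,0.03,0.2],"rot":[0,0,0],"claw":1.5},{"offset":[-8,0.03,0.2],"rot":[0,0,0],"claw":1.5},{"offset":[-9,0.03,0.2],"rot":[0,0,0],"claw":1.5},{"offset":[-9.7,0.03,0.2],"rot":[0,0,0],"claw":1.5},{"offset":[-9.7,0.03,0.2],"rot":[0,0,0],"claw":1.5},{"offset":[-9.7,0.03,0.2],"rot":[0,0,0],"claw":1.5}]'

```text
clock: 13.72
position: [0.6266, 0.0099, 0.1132]
eef_rot: [-0.0, 0.0, 1.0, 0.0]
ft_force: [-0.4, -0.5, -0.1]
opening: 0.296
```

```bash
python3 look.py 8;python3 - <<'E'
from g import *
inc(.628,.0098,.1032,90)
E
```

```text
pos [0.6258 0.0099 0.1132] yaw 89.97 t 13.8167 F [ 0.   0.3 -1. ] op 0.292
offset [-0.22 -0.01  0.99] rot [ 0.  -0.1 -0. ]
```

View pics/scene_8.png

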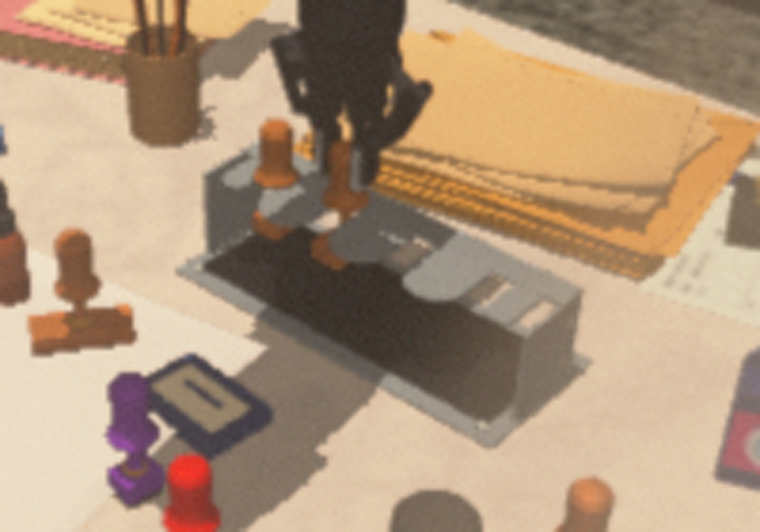

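Call:
jog_arm --increments '[{"offset":[-0.2,0,0.4],"rot":[0,0,0],"claw":1.5},{"offset":[-0.2,0,0.8],"rot":[0,0,0],"claw":1.5},{"offset":[-0.2,0,1.0],"rot":[0,0,0],"claw":1.5},{"offset":[-0.2,0,1.0],"rot":[0,0,0],"claw":1.5},{"offset":[-0.2,0,1.0],"rot":[0,0,0],"claw":1.5}]'

```text
clock: 14.23
position: [0.6284, 0.0099, 0.1034]
eef_rot: [-0.0, 0.0, 1.0, -0.0]
ft_force: [-0.8, -0.2, 2.6]
opening: 0.295
```

Call:
jog_arm --increments '[{"offset":[0,0,0],"rot":[0,0,0],"claw":4.5},{"offset":[0,0,0],"rot":[0,0,0],"claw":4.5},{"offset":[0,0,0],"rot":[0,0,0],"claw":4.5},{"offset":[0,0,-2],"rot":[0,0,0],"claw":4.5},{"offset":[0,0,-5],"rot":[0,0,0],"claw":4.5},{"offset":[0,0,-9],"rot":[0,0,0],"claw":4.5},{"offset":[0,0,-12.5],"rot":[0,0,0],"claw":4.5},{"offset":[0,0,-12.5],"rot":[0,0,0],"claw":4.5},{"offset":[0,0,-12.5],"rot":[0,0,0],"claw":4.5}]'

```text
clock: 14.98
position: [0.6302, 0.0099, 0.231]
eef_rot: [0.003, 0.0, 1.0, 0.0]
ft_force: [0.3, -0.1, -1.5]
opening: 0.526
```

```bash
python3 look.py 9;python3 - <<'E'
from g import *
inc(.4815,-.300,.227,-15.6)
E
```

```text
pos [0.628  0.0099 0.2275] yaw 89.97 t 15.0833 F [ 0.7  0.3 -1.1] op 0.529
offset [ 14.64 -31.     0.07] rot [-1.000e-01 -0.000e+00  1.056e+02]
```

View pics/scene_9.png

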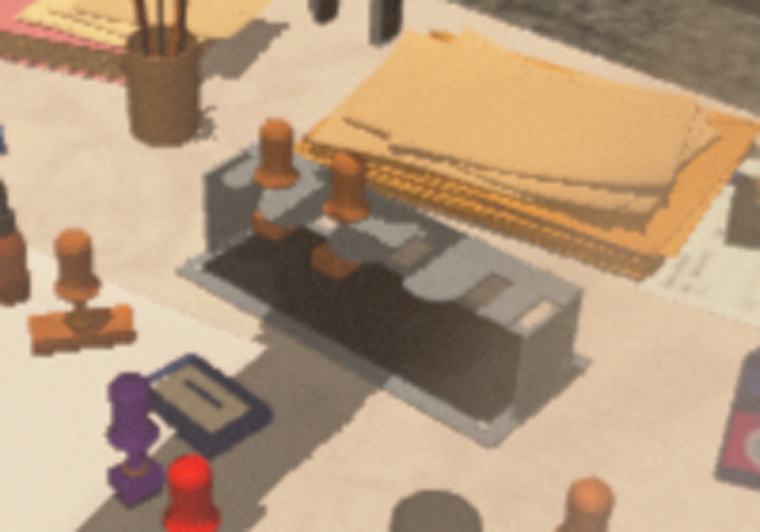

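Call:
jog_arm --increments '[{"offset":[2,-2,0],"rot":[0,0,7],"claw":6},{"offset":[4,-5,0],"rot":[0,0,14],"claw":6},{"offset":[6,-9,0],"rot":[0,0,21],"claw":6},{"offset":[8,-12,0],"rot":[0,0,28],"claw":6},{"offset":[10,-16,0],"rot":[0,0,35],"claw":6},{"offset":[11.5,-19,0],"rot":[0,0,42],"claw":6},{"offset":[12.5,-22,0],"rot":[0,0,49],"claw":6},{"offset":[13.5,-25,0],"rot":[0,0,56],"claw":6},{"offset":[14.3,-28,0],"rot":[0,0,63],"claw":6},{"offset":[14.6,-31,0],"rot":[0,0,70],"claw":6}]'

```text
clock: 15.92
position: [0.4801, -0.3007, 0.2262]
eef_rot: [-0.002, 0.576, 0.817, -0.0]
ft_force: [1.5, -0.1, 0.7]
opening: 0.708
```

Call:
jog_arm --increments '[{"offset":[0,0,0],"rot":[0,0,7],"claw":6},{"offset":[0,0,0],"rot":[0,0,14],"claw":6},{"offset":[0,0,0],"rot":[0,0,21],"claw":6},{"offset":[0,0,0],"rot":[0,0,28],"claw":6},{"offset":[0,0,0],"rot":[0,0,35.6],"claw":6},{"offset":[0,0,0],"rot":[0,0,35.6],"claw":6},{"offset":[0,0,0],"rot":[0,0,35.6],"claw":6},{"offset":[0,0,0],"rot":[0,0,35.6],"claw":6}]'

```text
clock: 16.58
position: [0.482, -0.2997, 0.2272]
eef_rot: [-0.001, 0.796, 0.606, -0.0]
ft_force: [-0.6, 0.1, 0.3]
opening: 0.7
```

```bash
python3 wl.py D .4815 -.300 .068 -15.6
```

```text
pos [ 0.4822 -0.2998  0.2275] yaw -15.46 t 16.6333 F [ 0.8  0.7 -0.4] op 0.705
offset [-0.04 -0.04 15.95] rot [-0.1 -0.   0.1]
mount 683 ((0.48052892088890076, -0.30041104555130005), (0.06353376805782318, 0.029769770801067352), 75.19210052490234)
handle 168 [ 0.4806 -0.3008] dome [ 0.4846 -0.2885  0.2897]
```

View pics/w_D.png

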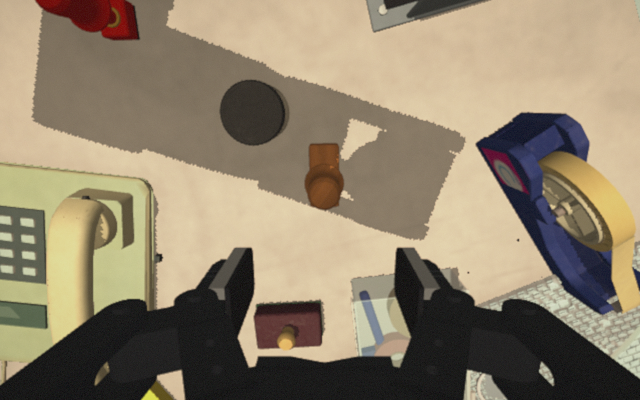

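Call:
jog_arm --increments '[{"offset":[0.05,-0.1,4],"rot":[0,0,-0.4],"claw":6},{"offset":[0.05,-0.1,8],"rot":[0,0,-0.4],"claw":6},{"offset":[0.05,-0.1,12],"rot":[0,0,-0.4],"claw":6},{"offset":[0.05,-0.1,15.9],"rot":[0,0,-0.4],"claw":6},{"offset":[0.05,-0.1,15.9],"rot":[0,0,-0.4],"claw":6},{"offset":[0.05,-0.1,15.9],"rot":[0,0,-0.4],"claw":1.5},{"offset":[0.05,-0.1,15.9],"rot":[0,0,-0.4],"claw":1.5},{"offset":[0.05,-0.1,15.9],"rot":[0,0,-0.4],"claw":1.5},{"offset":[0.05,-0.1,15.9],"rot":[0,0,-0.4],"claw":1.5},{"offset":[0.05,-0.1,15.9],"rot":[0,0,-0.4],"claw":1.5}]'

```text
clock: 17.47
position: [0.4833, -0.3003, 0.072]
eef_rot: [0.002, 0.794, 0.607, 0.001]
ft_force: [-0.6, 0.7, 7.9]
opening: 0.298
```

Call:
jog_arm --increments '[{"offset":[0,0,0],"rot":[0,0,0],"claw":1.5},{"offset":[0,0,0],"rot":[0,0,0],"claw":1.5}]'

```text
clock: 17.63
position: [0.4833, -0.3004, 0.072]
eef_rot: [0.002, 0.794, 0.607, 0.001]
ft_force: [-1.2, -0.2, 8.6]
opening: 0.295
```

Call:
jog_arm --increments '[{"offset":[0,0,-1],"rot":[0,0,0],"claw":1.5},{"offset":[0,0,-3],"rot":[0,0,0],"claw":1.5},{"offset":[0,0,-6],"rot":[0,0,0],"claw":1.5},{"offset":[0,0,-9],"rot":[0,0,0],"claw":1.5},{"offset":[0,0,-12],"rot":[0,0,0],"claw":1.5},{"offset":[0,0,-14],"rot":[0,0,0],"claw":1.5},{"offset":[0,0,-15],"rot":[0,0,0],"claw":1.5},{"offset":[0,0,-15],"rot":[0,0,0],"claw":1.5},{"offset":[0,0,-15],"rot":[0,0,0],"claw":1.5},{"offset":[0,0,-15],"rot":[0,0,0],"claw":1.5}]'

```text
clock: 18.47
position: [0.4808, -0.2987, 0.2181]
eef_rot: [-0.001, 0.795, 0.607, -0.0]
ft_force: [-1.1, 0.3, -1.7]
opening: 0.297
```

Run:
```python
from g import *
inc(.525,-.06,.218,90)
```

```text
pos [ 0.4808 -0.2987  0.2181] yaw -15.23 t 18.4667 F [-1.1  0.3 -1.7] op 0.297
offset [24.19 -2.01  0.03] rot [-0.000e+00 -1.000e-01 -1.052e+02]
```

Call:
jog_arm --increments '[{"offset":[1.5,-0.1,0],"rot":[0,0,-4],"claw":1.5},{"offset":[4,-0.3,0],"rot":[0,0,-11],"claw":1.5},{"offset":[7,-0.6,0],"rot":[0,0,-18],"claw":1.5},{"offset":[10,-0.8,0],"rot":[0,0,-25],"claw":1.5},{"offset":[13,-1.1,0],"rot":[0,0,-32],"claw":1.5},{"offset":[16,-1.3,0],"rot":[0,0,-39],"claw":1.5},{"offset":[19,-1.6,0],"rot":[0,0,-46],"claw":1.5},{"offset":[21.5,-1.8,0],"rot":[0,0,-53],"claw":1.5},{"offset":[23.2,-1.9,0],"rot":[0,0,-60],"claw":1.5},{"offset":[24.2,-2.0,0],"rot":[0,0,-67],"claw":1.5}]'

```text
clock: 19.3
position: [0.5252, -0.0584, 0.2174]
eef_rot: [-0.002, 0.324, 0.946, -0.0]
ft_force: [0.1, -0.6, -1.7]
opening: 0.299
```

Call:
jog_arm --increments '[{"offset":[0,0,0],"rot":[0,0,-7],"claw":1.5},{"offset":[0,0,0],"rot":[0,0,-14],"claw":1.5},{"offset":[0,0,0],"rot":[0,0,-21],"claw":1.5},{"offset":[0,0,0],"rot":[0,0,-28],"claw":1.5},{"offset":[0,0,0],"rot":[0,0,-34],"claw":1.5},{"offset":[0,0,0],"rot":[0,0,-38.2],"claw":1.5},{"offset":[0,0,0],"rot":[0,0,-38.2],"claw":1.5},{"offset":[0,0,0],"rot":[0,0,-38.2],"claw":1.5}]'

```text
clock: 19.97
position: [0.5252, -0.0604, 0.2179]
eef_rot: [-0.001, 0.001, 1.0, 0.0]
ft_force: [0.5, 0.4, -1.3]
opening: 0.292
```

Run:
```python
from g import *
inc(.525,-.06,.115,90)
```

```text
pos [ 0.5252 -0.0604  0.2179] yaw 89.84 t 19.9667 F [ 0.5  0.4 -1.3] op 0.292
offset [-1.000e-02  4.000e-02  1.029e+01] rot [ 0.  -0.2 -0.2]
```

Call:
jog_arm --increments '[{"offset":[0,0,1.5],"rot":[0,0,0],"claw":1.5},{"offset":[0,0,4],"rot":[0,0,0],"claw":1.5},{"offset":[0,0,7],"rot":[0,0,0],"claw":1.5},{"offset":[0,0,9],"rot":[0,0,0],"claw":1.5},{"offset":[0,0,10.3],"rot":[0,0,0],"claw":1.5},{"offset":[0,0,10.3],"rot":[0,0,0],"claw":1.5},{"offset":[0,0,10.3],"rot":[0,0,0],"claw":1.5},{"offset":[0,0,10.3],"rot":[0,0,0],"claw":1.5}]'

```text
clock: 20.63
position: [0.5264, -0.0606, 0.1168]
eef_rot: [0.0, 0.001, 1.0, -0.0]
ft_force: [0.3, 0.3, -1.1]
opening: 0.295
```

```bash
python3 look.py 10;python3 - <<'E'
from g import *
inc(.628,-.06,.115,90)
from held import held
p=sense()["position"].copy();p[2]-=.003
held(dict(np.load("scene_10.npz")),p,32,26)
c=capture("wrist");cv2.imwrite("pics/w10.png",c["image"][:,:,::-1])
E
```

```text
pos [ 0.5268 -0.0606  0.1174] yaw 89.94 t 20.7333 F [ 0.5  0.7 -0.3] op 0.297
offset [-10.12   0.07   0.26] rot [-0.   0.1 -0.1]
brown 1545 z range [-0.0042 -0.0005  0.4208  0.4886]
neck 16 [ 0.5239 -0.0655  0.0797] [ 0.52   -0.0685  0.0742] [ 0.5283 -0.061   0.0855]
collar 23 [ 0.5201 -0.0709  0.0998] [ 0.5085 -0.0805  0.0981] [ 0.5416 -0.0487  0.1013]
mount 327 [ 0.4736 -0.1188 -0.0042] [ 0.5603 -0.0136  0.0699]
((0.5146807432174683, -0.06660822033882141), (0.08360068500041962, 0.10371290892362595), 17.005624771118164)
```

View pics/scene_10.png

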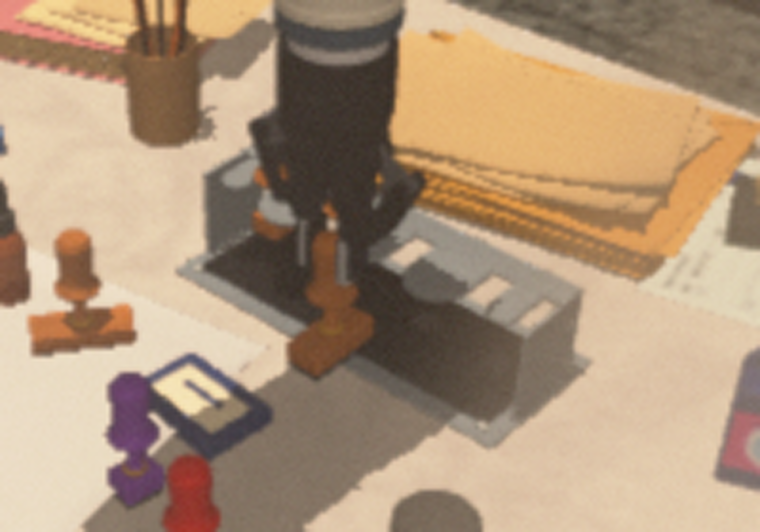

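View pics/w10.png

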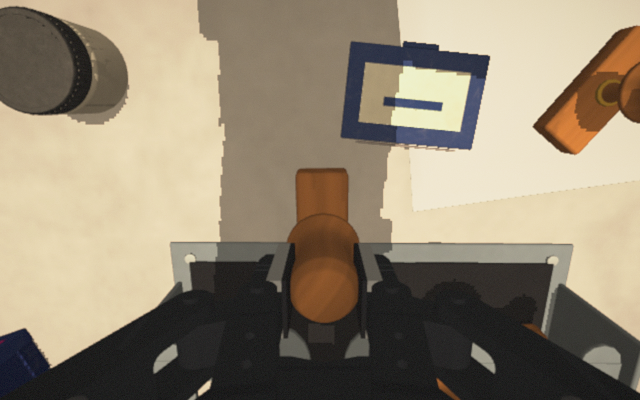

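Call:
jog_arm --increments '[{"offset":[-1,0.05,0.1],"rot":[0,0,0],"claw":1.5},{"offset":[-2.5,0.05,0.2],"rot":[0,0,0],"claw":1.5},{"offset":[-4,0.05,0.2],"rot":[0,0,0],"claw":1.5},{"offset":[-5.5,0.05,0.2],"rot":[0,0,0],"claw":1.5},{"offset":[-7,0.05,0.2],"rot":[0,0,0],"claw":1.5},{"offset":[-8.5,0.05,0.2],"rot":[0,0,0],"claw":1.5},{"offset":[-9.5,0.05,0.2],"rot":[0,0,0],"claw":1.5},{"offset":[-10.3,0.05,0.2],"rot":[0,0,0],"claw":1.5},{"offset":[-10.3,0.05,0.2],"rot":[0,0,0],"claw":1.5},{"offset":[-10.3,0.05,0.2],"rot":[0,0,0],"claw":1.5}]'

```text
clock: 21.62
position: [0.6288, -0.06, 0.1142]
eef_rot: [-0.0, 0.0, 1.0, 0.0]
ft_force: [-0.5, 0.5, -1.0]
opening: 0.299
```

```bash
python3 look.py 11;python3 - <<'E'
from g import *
inc(.628,-.0602,.104,90)
E
```

```text
pos [ 0.6281 -0.06    0.1141] yaw 89.97 t 21.7167 F [ 0.3 -0.2  0.1] op 0.294
offset [ 0.01 -0.02  1.01] rot [ 0.  -0.1 -0. ]
```

View pics/scene_11.png

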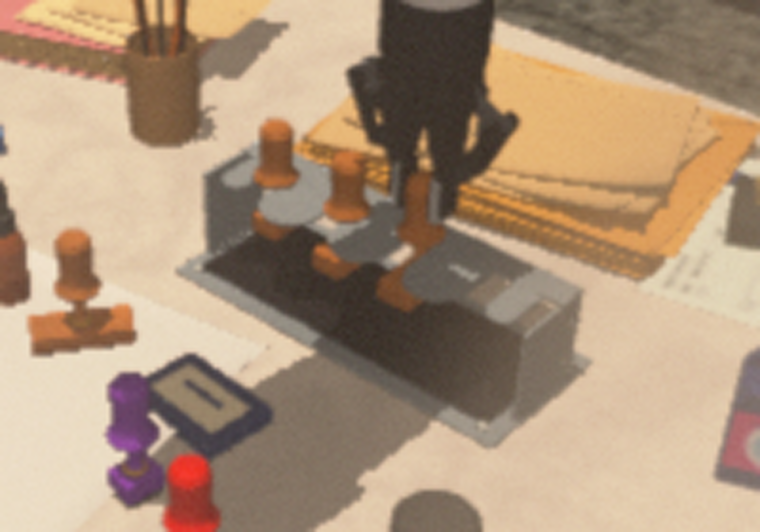

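Call:
jog_arm --increments '[{"offset":[0,0,0.4],"rot":[0,0,0],"claw":1.5},{"offset":[0,0,0.8],"rot":[0,0,0],"claw":1.5},{"offset":[0,0,1.0],"rot":[0,0,0],"claw":1.5},{"offset":[0,0,1.0],"rot":[0,0,0],"claw":1.5},{"offset":[0,0,1.0],"rot":[0,0,0],"claw":1.5}]'

```text
clock: 22.13
position: [0.6285, -0.0601, 0.1042]
eef_rot: [-0.0, 0.0, 1.0, 0.0]
ft_force: [-1.0, -0.2, 1.0]
opening: 0.291
```

Call:
jog_arm --increments '[{"offset":[0,0,0],"rot":[0,0,0],"claw":4.5},{"offset":[0,0,0],"rot":[0,0,0],"claw":4.5},{"offset":[0,0,0],"rot":[0,0,0],"claw":4.5},{"offset":[0,0,-2],"rot":[0,0,0],"claw":4.5},{"offset":[0,0,-5],"rot":[0,0,0],"claw":4.5},{"offset":[0,0,-9],"rot":[0,0,0],"claw":4.5},{"offset":[0,0,-12.5],"rot":[0,0,0],"claw":4.5},{"offset":[0,0,-12.5],"rot":[0,0,0],"claw":4.5},{"offset":[0,0,-12.5],"rot":[0,0,0],"claw":4.5}]'

```text
clock: 22.88
position: [0.6305, -0.0602, 0.2321]
eef_rot: [0.003, 0.0, 1.0, -0.0]
ft_force: [0.6, -0.4, -0.2]
opening: 0.527
```

```bash
python3 look.py 12;python3 - <<'E'
from g import *
inc(.453,.1225,.23,52.2)
E
```

```text
pos [ 0.6283 -0.06    0.2286] yaw 89.98 t 22.9833 F [-0.  -0.2 -0.7] op 0.53
offset [17.54 18.24 -0.12] rot [-0.  -0.1 37.8]
```

View pics/scene_12.png

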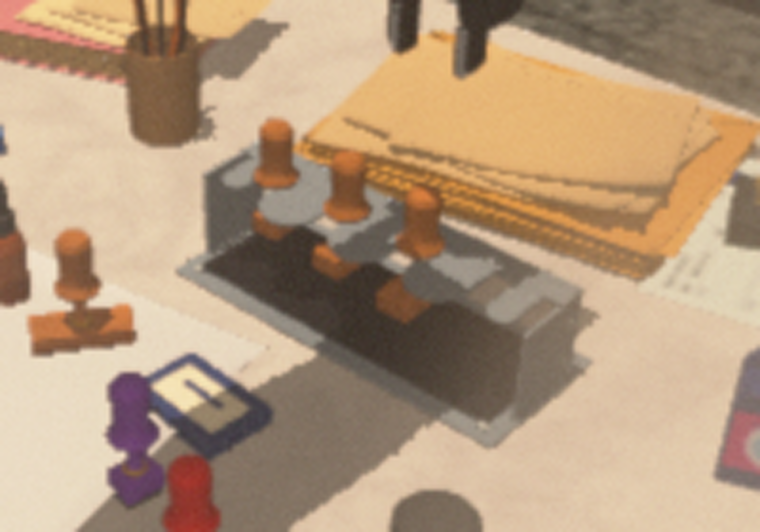

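Call:
jog_arm --increments '[{"offset":[2.5,2.5,0],"rot":[0,0,5],"claw":5.5},{"offset":[5,5,0],"rot":[0,0,11],"claw":5.5},{"offset":[7.5,7.8,0],"rot":[0,0,17],"claw":5.5},{"offset":[10,10.5,0],"rot":[0,0,23],"claw":5.5},{"offset":[12.5,13,0],"rot":[0,0,29],"claw":5.5},{"offset":[15,15.6,0],"rot":[0,0,35],"claw":5.5},{"offset":[17.5,18.2,0],"rot":[0,0,37.8],"claw":5.5},{"offset":[17.5,18.2,0],"rot":[0,0,37.8],"claw":5.5},{"offset":[17.5,18.2,0],"rot":[0,0,37.8],"claw":5.5},{"offset":[17.5,18.2,0],"rot":[0,0,37.8],"claw":5.5}]'

```text
clock: 23.82
position: [0.4539, 0.1219, 0.2285]
eef_rot: [-0.0, 0.323, 0.946, -0.0]
ft_force: [0.3, -0.1, 1.1]
opening: 0.645
```

```bash
python3 wl.py B .453 .1225 .068 52.2
```

```text
pos [0.4544 0.1216 0.2286] yaw 52.19 t 23.8667 F [ 1.2  0.1 -0.2] op 0.642
offset [ 0.16  0.   16.06] rot [-0.1 -0.  -0. ]
mount 1196 ((0.45168474316596985, 0.12178582698106766), (0.0311458520591259, 0.07984506338834763), 52.83604049682617)
handle 166 [0.4519 0.122 ] dome [0.4435 0.1297 0.2934]
```

View pics/w_B.png

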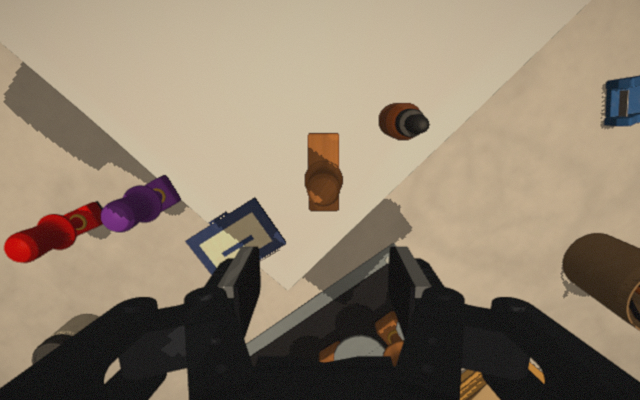

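Call:
jog_arm --increments '[{"offset":[0.17,-0.05,4],"rot":[0,0,-0.2],"claw":5.5},{"offset":[0.17,-0.05,8],"rot":[0,0,-0.2],"claw":5.5},{"offset":[0.17,-0.05,12],"rot":[0,0,-0.2],"claw":5.5},{"offset":[0.17,-0.05,16],"rot":[0,0,-0.2],"claw":5.5},{"offset":[0.17,-0.05,16],"rot":[0,0,-0.2],"claw":5.5},{"offset":[0.17,-0.05,16],"rot":[0,0,-0.2],"claw":1.5},{"offset":[0.17,-0.05,16],"rot":[0,0,-0.2],"claw":1.5},{"offset":[0.17,-0.05,16],"rot":[0,0,-0.2],"claw":1.5},{"offset":[0.17,-0.05,16],"rot":[0,0,-0.2],"claw":1.5},{"offset":[0.17,-0.05,16],"rot":[0,0,-0.2],"claw":1.5}]'

```text
clock: 24.7
position: [0.4539, 0.123, 0.0716]
eef_rot: [0.002, 0.322, 0.947, 0.001]
ft_force: [0.2, -0.2, -0.1]
opening: 0.296
```

Call:
jog_arm --increments '[{"offset":[0,0,0],"rot":[0,0,0],"claw":1.5},{"offset":[0,0,0],"rot":[0,0,0],"claw":1.5}]'

```text
clock: 24.87
position: [0.4537, 0.1229, 0.0712]
eef_rot: [0.002, 0.322, 0.947, 0.001]
ft_force: [-1.9, -1.2, 10.9]
opening: 0.295
```

Call:
jog_arm --increments '[{"offset":[0,0,-1],"rot":[0,0,0],"claw":1.5},{"offset":[0,0,-3],"rot":[0,0,0],"claw":1.5},{"offset":[0,0,-6],"rot":[0,0,0],"claw":1.5},{"offset":[0,0,-9],"rot":[0,0,0],"claw":1.5},{"offset":[0,0,-12],"rot":[0,0,0],"claw":1.5},{"offset":[0,0,-14],"rot":[0,0,0],"claw":1.5},{"offset":[0,0,-15],"rot":[0,0,0],"claw":1.5},{"offset":[0,0,-15],"rot":[0,0,0],"claw":1.5},{"offset":[0,0,-15],"rot":[0,0,0],"claw":1.5},{"offset":[0,0,-15],"rot":[0,0,0],"claw":1.5}]'

```text
clock: 25.7
position: [0.4514, 0.1224, 0.2182]
eef_rot: [-0.001, 0.322, 0.947, -0.001]
ft_force: [-0.9, -0.3, -1.3]
opening: 0.298
```

Run:
```python
from g import *
inc(.515,-.129,.218,90)
```

```text
pos [0.4514 0.1224 0.2182] yaw 52.37 t 25.7 F [-0.9 -0.3 -1.3] op 0.298
offset [-2.039e+01 -1.603e+01  2.000e-02] rot [ -0.1  -0.1 -37.6]
```

Call:
jog_arm --increments '[{"offset":[-1.5,-1.2,0],"rot":[0,0,-3],"claw":1.5},{"offset":[-4,-3.1,0],"rot":[0,0,-7],"claw":1.5},{"offset":[-7,-5.5,0],"rot":[0,0,-13],"claw":1.5},{"offset":[-10,-7.9,0],"rot":[0,0,-19],"claw":1.5},{"offset":[-13,-10.2,0],"rot":[0,0,-25],"claw":1.5},{"offset":[-16,-12.6,0],"rot":[0,0,-31],"claw":1.5},{"offset":[-18.5,-14.5,0],"rot":[0,0,-36],"claw":1.5},{"offset":[-20.4,-16,0],"rot":[0,0,-37.6],"claw":1.5},{"offset":[-20.4,-16,0],"rot":[0,0,-37.6],"claw":1.5},{"offset":[-20.4,-16,0],"rot":[0,0,-37.6],"claw":1.5}]'

```text
clock: 26.53
position: [0.5154, -0.1294, 0.2174]
eef_rot: [-0.002, 0.002, 1.0, 0.001]
ft_force: [0.3, -0.2, -1.0]
opening: 0.295
```

Call:
jog_arm --increments '[{"offset":[0,0,1.5],"rot":[0,0,0],"claw":1.5},{"offset":[0,0,4],"rot":[0,0,0],"claw":1.5},{"offset":[0,0,7],"rot":[0,0,0],"claw":1.5},{"offset":[0,0,9],"rot":[0,0,0],"claw":1.5},{"offset":[0,0,10.3],"rot":[0,0,0],"claw":1.5},{"offset":[0,0,10.3],"rot":[0,0,0],"claw":1.5},{"offset":[0,0,10.3],"rot":[0,0,0],"claw":1.5},{"offset":[0,0,10.3],"rot":[0,0,0],"claw":1.5}]'

```text
clock: 27.2
position: [0.5164, -0.1279, 0.1167]
eef_rot: [0.0, -0.0, 1.0, 0.0]
ft_force: [-1.2, 0.1, -0.3]
opening: 0.297
```

```bash
python3 look.py 13;python3 - <<'E'
from g import *
inc(.628,-.129,.115,90)
from held import held
p=sense()["position"].copy();p[2]-=.003
held(dict(np.load("scene_13.npz")),p,32,26)
c=capture("wrist");cv2.imwrite("pics/w13.png",c["image"][:,:,::-1])
E
```

```text
pos [ 0.5169 -0.1284  0.1173] yaw 89.99 t 27.3 F [ 0.7 -0.3 -0.5] op 0.295
offset [-11.11  -0.06   0.25] rot [-0.   0.1 -0. ]
brown 1572 z range [-0.0032 -0.0012  0.4101  0.4864]
neck 14 [ 0.5121 -0.1325  0.0803] [ 0.5092 -0.1357  0.0738] [ 0.5169 -0.1284  0.0862]
collar 23 [ 0.5057 -0.1372  0.0999] [ 0.4962 -0.1487  0.0984] [ 0.5281 -0.1154  0.1012]
mount 454 [ 0.4576 -0.1865 -0.0032] [ 0.562  -0.0731  0.0703]
((0.5103192329406738, -0.1323627382516861), (0.10183338820934296, 0.11099350452423096), 12.434446334838867)
```

View pics/scene_13.png

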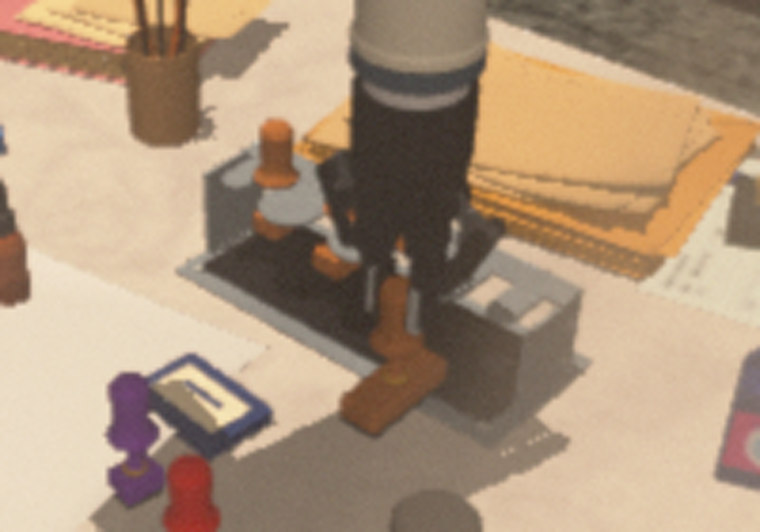

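View pics/w13.png

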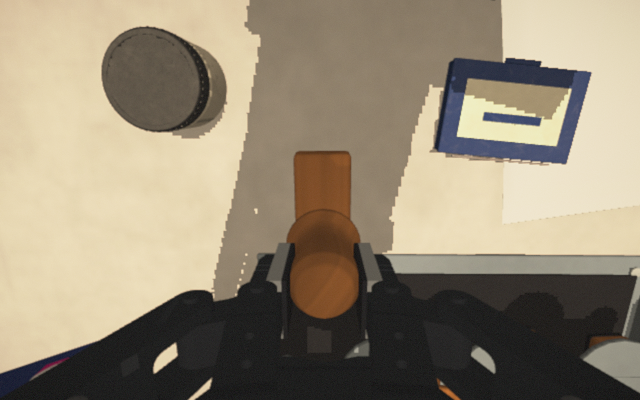

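Call:
jog_arm --increments '[{"offset":[-1,-0.05,0.1],"rot":[0,0,0],"claw":1.5},{"offset":[-2.6,-0.05,0.2],"rot":[0,0,0],"claw":1.5},{"offset":[-4.2,-0.05,0.2],"rot":[0,0,0],"claw":1.5},{"offset":[-5.8,-0.05,0.2],"rot":[0,0,0],"claw":1.5},{"offset":[-7.4,-0.05,0.2],"rot":[0,0,0],"claw":1.5},{"offset":[-9,-0.05,0.2],"rot":[0,0,0],"claw":1.5},{"offset":[-10.4,-0.05,0.2],"rot":[0,0,0],"claw":1.5},{"offset":[-11.4,-0.05,0.2],"rot":[0,0,0],"claw":1.5},{"offset":[-11.4,-0.05,0.2],"rot":[0,0,0],"claw":1.5},{"offset":[-11.4,-0.05,0.2],"rot":[0,0,0],"claw":1.5}]'

```text
clock: 28.18
position: [0.6305, -0.1291, 0.1143]
eef_rot: [-0.0, 0.0, 1.0, -0.0]
ft_force: [-1.6, 0.0, -1.6]
opening: 0.295
```

```bash
python3 look.py 14;python3 - <<'E'
from g import *
inc(.629,-.129,.1034,90)
E
```

```text
pos [ 0.6294 -0.1291  0.1141] yaw 89.97 t 28.2833 F [ 0.7 -0.7 -1.3] op 0.295
offset [0.04 0.01 1.07] rot [ 0.  -0.1 -0. ]
```

View pics/scene_14.png

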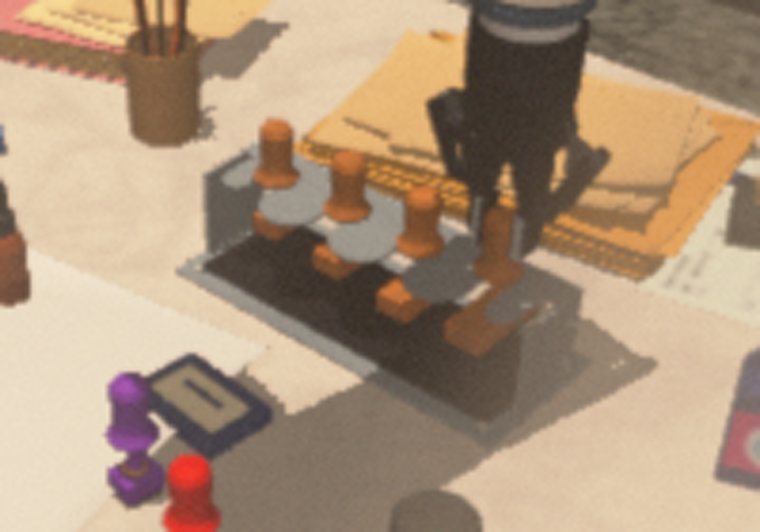

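Call:
jog_arm --increments '[{"offset":[0,0,0.4],"rot":[0,0,0],"claw":1.5},{"offset":[0,0,0.8],"rot":[0,0,0],"claw":1.5},{"offset":[0,0,1.05],"rot":[0,0,0],"claw":1.5},{"offset":[0,0,1.05],"rot":[0,0,0],"claw":1.5},{"offset":[0,0,1.05],"rot":[0,0,0],"claw":1.5}]'

```text
clock: 28.7
position: [0.63, -0.1292, 0.1035]
eef_rot: [-0.0, 0.0, 1.0, 0.0]
ft_force: [-0.6, 0.7, -0.4]
opening: 0.292
```

Call:
jog_arm --increments '[{"offset":[0,0,0],"rot":[0,0,0],"claw":4.5},{"offset":[0,0,0],"rot":[0,0,0],"claw":4.5},{"offset":[0,0,0],"rot":[0,0,0],"claw":4.5},{"offset":[0,0,-2],"rot":[0,0,0],"claw":4.5},{"offset":[0,0,-5],"rot":[0,0,0],"claw":4.5},{"offset":[0,0,-9],"rot":[0,0,0],"claw":4.5},{"offset":[0,0,-12.5],"rot":[0,0,0],"claw":4.5},{"offset":[0,0,-12.5],"rot":[0,0,0],"claw":4.5},{"offset":[0,0,-12.5],"rot":[0,0,0],"claw":4.5}]'

```text
clock: 29.45
position: [0.6318, -0.1295, 0.2317]
eef_rot: [0.003, 0.0, 1.0, -0.001]
ft_force: [0.1, 0.4, -0.6]
opening: 0.525
```

Call:
jog_arm --increments '[{"offset":[3,-3,0],"rot":[0,0,0],"claw":4.5},{"offset":[6,-6,0],"rot":[0,0,0],"claw":4.5},{"offset":[8,-9,0],"rot":[0,0,0],"claw":4.5},{"offset":[10,-12,0],"rot":[0,0,0],"claw":4.5},{"offset":[12,-15,0],"rot":[0,0,0],"claw":4.5},{"offset":[14,-18,0],"rot":[0,0,0],"claw":4.5},{"offset":[15,-21,0],"rot":[0,0,0],"claw":4.5},{"offset":[16,-24,0],"rot":[0,0,0],"claw":4.5},{"offset":[16,-26,0],"rot":[0,0,0],"claw":4.5},{"offset":[16,-26,0],"rot":[0,0,0],"claw":4.5}]'

```text
clock: 30.28
position: [0.4688, -0.3923, 0.2272]
eef_rot: [-0.001, 0.002, 1.0, -0.0]
ft_force: [-0.1, 0.2, -0.0]
opening: 0.529
```

```bash
python3 look.py 15;python3 - <<'E'
from g import *
inc(.6,0,.2,90)
from scipy.optimize import least_squares
for n in("top","scene"):
    c=dict(np.load(f"{n}_15.npz"));W=world(c)
    for y in(.08,.01,-.06,-.129):
        d=np.hypot(W[...,0]-.628,W[...,1]-y)
        r=[]
        for lo,hi in((.095,.112),(.112,.126)):
            p=W[(d<.03)&(W[...,2]>lo)&(W[...,2]<hi)]
            f=least_squares(lambda q:np.hypot(p[:,0]-q[0],p[:,1]-q[1])-.0132,[.628,y],loss="soft_l1",f_scale=.002);r.append((len(p),*f.x.round(4)))
        print(n,y,r,"top",np.nanpercentile(W[d<.015][:,2],95).round(4))
    for nm,(x,y) in dict(pad=(.4545,-.002),bottle=(.4518,.2036),jar=(.4352,-.2201),red=(.337,-.1077),purple=(.366,-.0248)).items():
        z0=world(dict(np.load(f"{n}0.npz")))
        g=lambda W:W[(np.hypot(W[...,0]-x,W[...,1]-y)<.04)&(W[...,2]>.009)]
        print(nm,g(z0).mean(0).round(4),g(W).mean(0).round(4))
E
```

```text
pos [ 0.4692 -0.3889  0.2271] yaw 89.88 t 30.3833 F [-0.4  0.5  0.5] op 0.525
offset [-13.01  38.91   2.76] rot [ 0.1 -0.1 -0.1]
top 0.08 [(29, np.float64(0.6297), np.float64(0.081)), (29, np.float64(0.6292), np.float64(0.0807))] top 0.1332
top 0.01 [(24, np.float64(0.6313), np.float64(0.01)), (26, np.float64(0.6304), np.float64(0.01))] top 0.1331
top -0.06 [(22, np.float64(0.6309), np.float64(-0.0598)), (30, np.float64(0.6303), np.float64(-0.06))] top 0.1329
top -0.129 [(27, np.float64(0.6298), np.float64(-0.1291)), (35, np.float64(0.6293), np.float64(-0.1289))] top 0.1329
pad [ 0.4549 -0.002   0.0136] [ 0.4551 -0.0019  0.0135]
bottle [0.4521 0.2059 0.0639] [0.4521 0.2061 0.0641]
jar [ 0.4357 -0.2192  0.05  ] [ 0.4358 -0.2192  0.05  ]
red [ 0.3363 -0.1052  0.0787] [ 0.3363 -0.1052  0.0794]
purple [ 0.3674 -0.0227  0.0762] [ 0.3669 -0.0229  0.0765]
scene 0.08 [(47, np.float64(0.629), np.float64(0.0782)), (40, np.float64(0.6277), np.float64(0.0781))] top 0.1323
scene 0.01 [(43, np.float64(0.6302), np.float64(0.0073)), (39, np.float64(0.6291), np.float64(0.0071))] top 0.1321
scene -0.06 [(43, np.float64(0.6304), np.float64(-0.0615)), (43, np.float64(0.6295), np.float64(-0.0621))] top 0.1321
scene -0.129 [(53, np.float64(0.6295), np.float64(-0.1309)), (42, np.float64(0.6282), np.float64(-0.1314))] top 0.1324
pad [ 0.4536 -0.0037  0.0136] [ 0.4538 -0.0032  0.0135]
bottle [0.4498 0.2014 0.053 ] [0.4496 0.2014 0.0531]
jar [ 0.4275 -0.2318  0.0434] [ 0.4274 -0.2317  0.0432]
red [ 0.3308 -0.1171  0.0584] [ 0.3308 -0.1172  0.058 ]
purple [ 0.3619 -0.0326  0.0563] [ 0.362  -0.0326  0.0567]
```

View pics/scene_15.png

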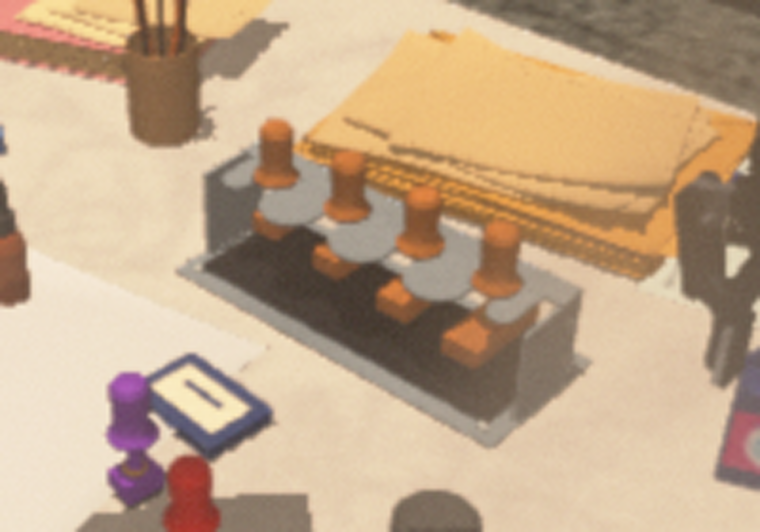

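View pics/top_15.png

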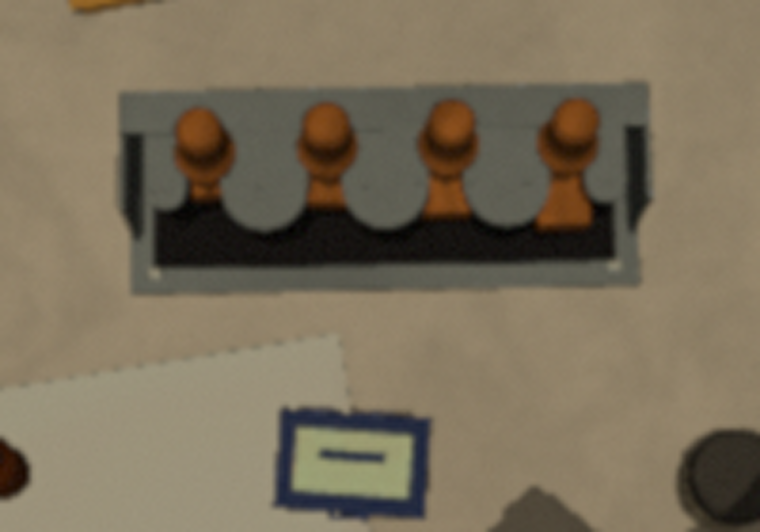

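```bash
python3 -c "
from workcell import *
print(finish_job())"
```

```text
the job is handed in; nothing more can be done
None
```

All four wooden stamps are hanging by their necks in the rack, and the job is handed in at about 30 s on the clock. From left to right they run small, medium, large, largest, each with its long side pointing front to back.

- **Hanging:** in the last pictures, the handle tops measure 132–133 mm above the table, which matches the expected 133 mm. The handle axes are vertical to about 1–2 mm, the stamps stand at x ≈ 0.63 m (about 0 in the rack's frame), and each is centred in its slot.
- **Left alone:** the ink pad, bottle, jar and the red and purple stamps measure within 0.5 mm of where they started. The gripper is well clear of the rack.
- **Forces:** the highest wrist force in any move report was about 11 N, when the pads closed on a stamp.
- **Disagreement:** the top and scene cameras differ by 2–3 mm in y, within calibration. I used about the mean of the two for the slots, and nothing touched as the stamps slid in.

No check failed.

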